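Load two cryovials into the labeller's sprung feed magazine

ROBOT

A 7-joint arm with a two-finger parallel gripper is mounted at the origin on a cart in front of the work surface, level with it; the furniture and walls round the work are solid. World frame = base frame: x ahead of the robot, y to its left, z up, the work surface at z = 0. Lengths are in m, angles in rad, forces in N, time in s.
With the tool pointing down it reaches from about 0.425 to 0.925 m from the base axis. Payload 6.8 kg.
Tool frame: the origin (TCP) lies midway between the tips of the shut fingers; the grasp point (between the pads) lies behind it (arm.grasp_offset is the x of the grasp point in the tool frame, in m); x points along the fingers, z is the direction in which the jaws open and shut, and the axes are right-handed (so a half turn about x gives the same grasp; the last joint's range is limited). The gripper opens to 88 mm and grips with 3 to 60 N. Pads are 20 mm wide; open, the fingers measure 115 mm over their backs; the gripper's body (75 mm by 178 mm) begins 61 mm behind the grasp point.
Start: joints at [-1.303, 0.477, 0.022, 1.555, -0.011, 1.109, -0.083], TCP at [0.248, 0.628, 0.223] pointing down, gripper open.
Joint ranges: [-2.96, 2.96], [-0.34, 2.1], [-1.41, 1.46], [0.24, 2.44], [-1.37, 4.51], [0.17, 1.92], [-2.96, 2.96]. Speed limits (rad/s): [2.39, 2.39, 3.14, 3.14, 3.14, 3.14, 3.14].

INTERFACE

Orientations are given as a 3x3 rotation matrix whose columns are the frame's x, y, z axes.
In Python, from rig import readout, eyes, arm gives the robot as it stands.
- The arm moves only by the tool move_arm, never from a script. Its argument "motion" is text: rows parted by semicolons, each of 7 numbers parted by spaces: the turn, a rotation vector about the tool's x, y, z in rad, then the shift along the tool's x, y, z in mm, then the finger opening in mm, from 0 to 87.8. In form: ax ay az dx dy dz gripper; .... A call has 1 to 20 rows; each row shifts and turns the commanded pose from where the row before left it, along the tool's axes as they then stand; what a row does not reach is not made up. A row lasts 1/8 s, in which the tool goes at most 62.5 mm and 10.7 degrees, less where a joint would pass 70% of its speed; a pose out of reach is approached as far as the arm can. A call with a gripper value outside its range is refused whole. The fingers move at their own pace and stop on an object; "grip_force" is the grip in N (left out, the last holds). Time passes only in rows, so rows that do not move let the fingers close. It gives the time, the measured TCP pose, the force and the opening at its end, in the units of the state.
- readout.state(): the state, without advancing time (a new reading comes with each control period).
- eyes.camera(name): name is "scene" or "side" or "wrist"; returns (picture, depth): 420x560x3 uint8, red, green, blue; 420x560 float32, m along the optical axis (not along the pixel's ray), 0 where there is no reading.
- eyes.camera_model(name): a dict with "vertical_fov" (degrees; the focal length in pixels is half the picture's height over the tangent of half this angle, whatever the lens; pixels are square), "cx", "cy" (the principal point, pixels), "D" ([k1, k2, p1, p2, k3] as OpenCV has them; the pictures are not rectified), "rvec" (rotation vector, rad) and "tvec" (3), from world to camera coordinates, as OpenCV has them; the wrist camera has in their place "T_tool_cam" (4x4, takes a point from camera to tool coordinates, whose origin is the TCP and whose axes are the tool frame's). Camera axes: x right, y down, z forward; pixel columns grow to the right and rows downward; lengths in m; the calibration is good to about 2 mm. A picture is of the moment at which its call begins: read the wrist's pose just before it. camera_model takes no time and is no camera call.
- arm.sign_off(): hands the job in, once; it reports no verdict.
Trained networks look in the newest picture that a camera, given by its name, has taken for a name from the list of things; names that differ only in an ending like _2 or _b are one class to them, and where a whole thing is asked for, a point or a joint stands for the part that bears it (a point fixed in the world has none). Each returns a list of dicts, best first, with "p" (0 to 1); they miss things now and then, are a little off and sometimes report something else, mostly with a low value. They report only what shows in the picture. A call takes as long as a camera call.
- eyes.search_frame(camera, name): "extent" ([left, top, right, bottom] in pixels, round what is visible of it).
The state is a dict: "time": time; "q": joint angles; "joint_velocities": joint speeds; "joint_torque": joint torques, N m; "ee_pos": TCP position; "ee_rot": TCP orientation; "contact_force": force on the tool from outside, world axes, zero at the start; "wrist_torque": the same for the moment, N m; "width": opening from 0.0 (shut) to 1.0 (fully open).
Only numpy, scipy, OpenCV 4.12 (cv2) and the standard library are available. Lean on these libraries where they do the work, as an engineer would, in place of code of your own. Each camera call takes 0.05 s, during which the arm holds its last target.

TASK

Load the labeller's feed track with two cryovials so that the red-capped one is labelled first and the blue-capped one next: pull the sprung follower back by its red ball knob until the catch holds it, stand the red-capped vial and then, behind it, the blue-capped vial bottom-down in the tilted track, and press the catch's red paddle to let the follower close and push the two up against the stop plate. Leave the yellow- and green-capped vials standing where they are, and everything let go at the end.

Things in the scene. Friction and masses are not known exactly. Their poses are not given: they have to be found in the camera images.
- track_stop (a point): Labeller's feed track: centre of its floor at the stop plate, 62 mm above the table. Axes: y level along the track away from the white head; z out of the open mouth, square to the floor, leaning 35 deg from vertical towards the robot; x across. Channel 14.4 mm wide, 3 mm walls straight to z=22, flared to 22 mm wide at z=28, open from y=0 to 190 mm. Stop plate: plane y=0, to z=52.
- follower (a joint): Travel (m) of the sprung follower: 0 = its flat pushing face (13 mm wide, z=1 to 44 mm) at the stop plate; grows along the track's +y when pulled back; hard end 0.116. A spring of 4 to 5 N, damped to about 0.13 m/s, drives it to 0. Pulled past 0.112 it is caught and rests at about 0.110 by itself. Closed on two vials it reads about 0.029.
- follower_knob (a point): Centre of the follower's red ball knob, 22 mm diameter on a 9 mm stud; 40 mm behind the pushing face, 54 mm above the track floor along the track's z. Axes as track_stop's. The follower's body behind the face lies inside the channel, below z=27 mm.
- catch (a joint): Turn (rad) of the hold-back catch: 0 = at rest, hook down; grows as its paddle is pressed towards the track floor, 0.4 at its end; sprung back to 0. It lets the follower go at about 0.15 to 0.2. About 4 N on the paddle is enough.
- catch_paddle (a point): Middle of the top face of the catch's red ribbed paddle (18 mm across, 26 mm along the track, turned up 13 deg at its rear) at the track's rear end, 249 mm from the stop, 38 mm above the track floor. Press it along the track's -z; it lets go 2 to 7 mm down. Its pivot is 30 mm nearer the head; the hook arm beyond that stays below z=33 mm at rest.
- cryovial_1: Cryovial with the RED cap, loose, standing on the table: 47 mm tall, white body 12.4 mm in diameter up to 33 mm, cap 14.4 mm in diameter from 33 to 47 mm, 12 g. Origin: centre of its underside; z along it towards the cap.
- cryovial_3: Cryovial with the BLUE cap, loose, standing on the table; size and axes as the red-capped one.
- cryovial_2: Cryovial with the YELLOW cap, loose, standing on the table, not to be disturbed; size and axes as the red-capped one.
- cryovial_5: Cryovial with the GREEN cap, loose, standing on the table, not to be disturbed; size and axes as the red-capped one.
- label_reel (a point): Centre of the paper label reel (62 mm across, 28 mm thick, axis along the track) behind the white head; axes as track_stop's, at x=62, y=-30, z=46 mm there. The head spans x=-36 to 38, y=-56 to -4, up to z=56 mm; all is fixed to a grey base plate 100 x 302 mm which is bolted down, at a place and yaw that vary.
- sealer_console: Beige sealer console standing on the table to the robot's left of the vials and the labeller, an obstacle that never moves: about 212 x 132 mm and 95 mm high, origin at the middle of its underside, long side along its own x; a cable runs from its near end. Pass over it at 0.2 m or more.

How it is judged:
By the outcome, as a careful person would: the job done as asked, in the order asked, and still so for the second after the job is handed in, with the robot touching nothing.
It also fails if it takes over 72 s, if anything falls off the work surface, if the arm or the gripper's body presses on something with over 40 N, if the wrist force passes 120 N, or if a joint passes its speed limit or range.

## Working session

There is one attempt and no reset: what is moved stays moved. The work goes in short steps, Python scripts to look and compute and a tool call to move; the robot and the scene stay as the last step left them, time stands still between calls to the robot, and variables do not carry over. Pictures are saved under pics/ and viewed, and the job is handed in when it is done.

Besides the shell and the picture viewer there is one more tool, called after "Request:" as name(argument=value, ...), one argument or row to a line, values as JSON. move_arm: Moves the arm, as the interface text tells. Its arguments: {"type":"object","properties":{"motion":{"type":"string"},"grip_force":{"type":"number"}},"required":["motion"]}

```bash
ls; mkdir -p pics; python3 - <<'E'
from rig import readout, eyes, arm
import cv2
s=readout.state(); print(s['time'],s['ee_pos'],s['ee_rot'],s['width'],arm.grasp_offset)
for n in ['scene','side']:
    p,d=eyes.camera(n); cv2.imwrite(f'pics/{n}0.png',p[:,:,::-1]); 
    import numpy as np; np.save(f'pics/{n}0.npy',d); np.save(f'pics/{n}0p.npy',p)
for n in ['scene','side','wrist']:
    print(n,eyes.camera_model(n))
E
```

```text
pics
0.0 [0.24751405 0.6273099  0.22169267] [[-5.47085644e-04 -9.30230725e-01  3.66974793e-01]
 [-1.76518373e-03  3.66975174e-01  9.30229061e-01]
 [-9.99998292e-01 -1.38862967e-04 -1.84279499e-03]] 1.0023690825565097 -0.0187
scene {'vertical_fov': 54.30645750990175, 'cx': 278.8746418571956, 'cy': 212.32472605089305, 'D': array([0.00438489, 0.        , 0.        , 0.        , 0.        ]), 'rvec': array([ 2.03657327, -1.19545287,  0.51422405]), 'tvec': array([-0.35747663,  0.35308791,  0.65260989])}
side {'vertical_fov': 56.64724012116114, 'cx': 272.88962117338565, 'cy': 213.71721513078148, 'D': array([-0.0428317,  0.       ,  0.       ,  0.       ,  0.       ]), 'rvec': array([ 1.97951664,  1.22841319, -0.57939488]), 'tvec': array([-0.13292366, -0.22377156,  1.3141718 ])}
wrist {'vertical_fov': 68.91677245756573, 'cx': 292.089445539998, 'cy': 207.4199617790068, 'D': array([-0.06254035,  0.        ,  0.        ,  0.        ,  0.        ]), 'T_tool_cam': array([[ 5.04860674e-04, -2.56228015e-01,  9.66616237e-01,
        -1.61085815e-01],
       [ 8.68430858e-04, -9.66615883e-01, -2.56228375e-01,
         7.00469912e-02],
       [ 9.99999495e-01,  9.68798998e-04, -2.65490031e-04,
         1.01878823e-03],
       [ 0.00000000e+00,  0.00000000e+00,  0.00000000e+00,
         1.00000000e+00]])}
```

View pics/scene0.png

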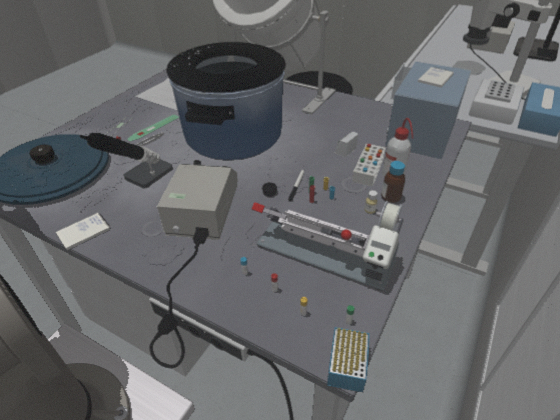

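View pics/side0.png

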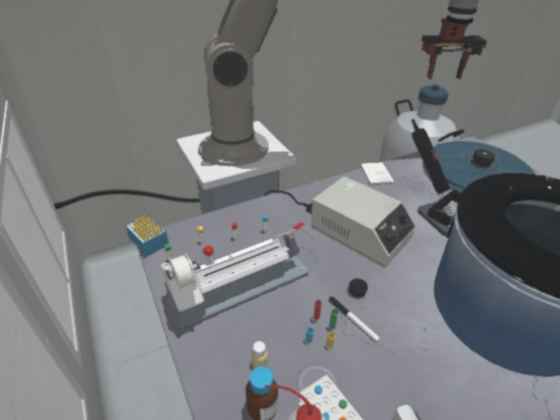

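```bash
cat > h.py <<'E'
import numpy as np, cv2
from rig import readout, eyes, arm
def K(m):
    f=210/np.tan(np.radians(m['vertical_fov'])/2); return np.array([[f,0,m['cx']],[0,f,m['cy']],[0,0,1]])
def ext(n,st=None):
    m=eyes.camera_model(n)
    if n=='wrist':
        s=st or readout.state(); T=np.eye(4);T[:3,:3]=s['ee_rot'];T[:3,3]=s['ee_pos']
        return K(m),m['D'],T@m['T_tool_cam']
    R,_=cv2.Rodrigues(m['rvec']); T=np.eye(4);T[:3,:3]=R.T;T[:3,3]=-R.T@m['tvec']
    return K(m),m['D'],T
def ray(n,uv,E=None):
    k,D,T=E or ext(n); p=cv2.undistortPoints(np.array([[uv]],float),k,D)[0,0]
    return T[:3,3],T[:3,:3]@np.array([p[0],p[1],1.])   # origin, dir with unit depth
def back(n,uv,depth,E=None):
    o,d=ray(n,uv,E); return o+d*depth
def onz(n,uv,z,E=None):
    o,d=ray(n,uv,E); return o+d*(z-o[2])/d[2]
def proj(n,P,E=None):
    k,D,T=E or ext(n); Ti=np.linalg.inv(T)
    return cv2.projectPoints(np.atleast_2d(P).astype(float),cv2.Rodrigues(Ti[:3,:3])[0],Ti[:3,3],k,D)[0][:,0]
def tri(a,ua,b,ub,Ea=None,Eb=None):
    o1,d1=ray(a,ua,Ea);o2,d2=ray(b,ub,Eb);A=np.stack([d1,-d2],1);t=np.linalg.lstsq(A,o2-o1,rcond=None)[0]
    p,q=o1+d1*t[0],o2+d2*t[1]; return (p+q)/2,np.linalg.norm(p-q)
def blobs(p,lo,hi,box=None,minA=8):
    h=cv2.cvtColor(p,cv2.COLOR_RGB2HSV); m=cv2.inRange(h,np.array(lo),np.array(hi))
    n,l,st,c=cv2.connectedComponentsWithStats(m)
    return [(c[i].round(1).tolist(),st[i].tolist()) for i in range(1,n) if st[i,4]>=minA]
E
python3 - <<'E'
from h import *
P={n:np.load(f'pics/{n}0p.npy') for n in('scene','side')}
D={n:np.load(f'pics/{n}0.npy') for n in('scene','side')}
rng={'red':((0,140,60),(8,255,255)),'red2':((172,140,60),(179,255,255)),'yel':((18,140,60),(32,255,255)),'grn':((60,120,40),(85,255,255)),'blu':((92,150,80),(110,255,255))}
for n in P:
  for c,(lo,hi) in rng.items():
    for b,s in blobs(P[n],lo,hi):
      u,v=map(int,map(round,b)); d=D[n][v,u]
      print(n,c,b,s, np.round(back(n,b,d),3) if d>0 else None)
E
```

```text
scene red [401.7, 130.5] [397, 128, 11, 6, 43] [ 0.911 -0.257  0.146]
scene red [257.7, 207.1] [252, 203, 12, 9, 63] [ 0.534 -0.056  0.093]
scene red [345.5, 233.7] [342, 230, 8, 9, 51] [ 0.528 -0.266  0.115]
scene red [273.9, 275.8] [272, 274, 5, 5, 17] [ 0.415 -0.165  0.045]
scene yel [303.7, 299.5] [301, 297, 6, 6, 23] [ 0.393 -0.244  0.046]
scene grn [371.1, 253.9] [370, 253, 3, 3, 8] [ 0.519 -0.325  0.096]
scene grn [350.9, 307.6] [349, 306, 5, 4, 8] [ 0.418 -0.33   0.047]
side red [298.9, 225.2] [295, 223, 9, 6, 20] [ 0.542 -0.056  0.098]
side red [207.8, 249.7] [204, 246, 9, 9, 61] [ 0.543 -0.265  0.115]
side red [307.4, 411.7] [289, 389, 31, 31, 283] [ 0.918 -0.257  0.153]
side yel [199.8, 228.9] [198, 227, 4, 5, 17] [ 0.399 -0.243  0.047]
side yel [330.4, 338.9] [328, 333, 6, 13, 51] [ 0.779 -0.119  0.03 ]
side grn [166.5, 245.6] [164, 244, 6, 4, 18] [ 0.423 -0.329  0.05 ]
side grn [334.2, 313.8] [332, 312, 5, 4, 12] [ 0.747 -0.092  0.05 ]
side grn [342.4, 403.4] [340, 401, 6, 6, 25] [ 0.893 -0.171  0.043]
side blu [260.5, 378.2] [251, 367, 21, 25, 392] [ 0.827 -0.282  0.105]
side blu [318.0, 389.2] [316, 387, 5, 6, 25] [ 0.856 -0.193  0.043]
side blu [325.9, 415.6] [324, 414, 4, 5, 12] [ 0.898 -0.205  0.045]
```

```bash
cat >> h.py <<'E'
from scipy.spatial.transform import Rotation as Ro, Slerp
def Rt(x,z):
    x=np.array(x,float);x/=np.linalg.norm(x);z=np.array(z,float);z-=x*(x@z);z/=np.linalg.norm(z)
    return np.stack([x,np.cross(z,x),z],1)
def plan(wps,start=None,step=40.,deg=9.,dec=1):
    """wps: (pos,R,grip_mm[,step mm]); rows printed, <=20 per line"""
    s=readout.state(); p=np.array(s['ee_pos'],float);R=np.array(s['ee_rot'],float)
    if start: p,R=start
    rows=[]
    for w in wps:
        P,Rg,g=w[:3]; st=w[3] if len(w)>3 else step
        P=np.array(P,float)
        if Rg is None: Rg=R.copy()
        dl=np.linalg.norm(P-p)*1e3; an=np.degrees(np.linalg.norm(Ro.from_matrix(R.T@Rg).as_rotvec()))
        n=max(1,int(np.ceil(max(dl/st,an/deg)))); p0,R0=p.copy(),R.copy()
        sl=Slerp([0,1],Ro.from_matrix([R0,Rg]))
        for i in range(1,n+1):
            pt=p0+(P-p0)*i/n; Rg_=sl(i/n).as_matrix()
            a=np.round(Ro.from_matrix(R.T@Rg_).as_rotvec(),3)
            d=np.round(R.T@(pt-p)*1e3,dec)     # shift along axes as they stand (before turn)
            rows.append(' '.join(f'{x:g}' for x in [*a+0.,*d+0.,g]))
            p=p+R@d/1e3; R=R@Ro.from_rotvec(a).as_matrix()
    for i in range(0,len(rows),20): print('; '.join(rows[i:i+20]));print()
    return p,R
DOWN=Rt([0,0,-1],[1,0,0])
E
python3 - <<'E'
from h import *
for n in('scene','side'):
  d=np.load(f'pics/{n}0.npy'); vv,uu=np.mgrid[0:420:2,0:560:2]
  k,D,T=ext(n); pts=cv2.undistortPoints(np.stack([uu.ravel(),vv.ravel()],1)[:,None].astype(float),k,D)[:,0]
  z=d[vv.ravel(),uu.ravel()]; ok=z>0
  W=(np.c_[pts,np.ones(len(pts))]*z[:,None])@T[:3,:3].T+T[:3,3]; W=W[ok]
  np.save(f'pics/{n}W.npy',W)
  H=np.full((11,16),-1.)
  for x,y,zz in W:
    i=int((x-0.2)//0.05);j=int((y+0.4)//0.07)
    if 0<=i<11 and 0<=j<16 and zz<1: H[i,j]=max(H[i,j],zz)
  print(n,'cols y from -0.4 step .07; rows x from .2 step .05');print((H*1000).astype(int))
plan([((0.26,0.6,0.30),None,87),((0.44,0.2,0.32),Rt([0,0,-1],[1,.35,0]),87),((0.45,-0.1,0.32),DOWN,60)])
E
```

```text
scene cols y from -0.4 step .07; rows x from .2 step .05
[[-1000 -1000 -1000 -1000 -1000   -61   -64 -1000 -1000 -1000 -1000 -1000
  -1000 -1000 -1000 -1000]
 [   54     3     3     1     1     7     7     0     1     0     9     0
      1     1     0 -1000]
 [   54    48     2     2     2     1    17     3     1     8    10     8
      1    33    32 -1000]
 [   53    52    47     1     1     2    33     2     2     9    10     2
     31    38    37    36]
 [   47    46     2    47    48     2   100   100     2     2   219     1
     33    37    68    37]
 [    2     3     1     1     2    95   101   103    99     2   208     2
     34    39    72    36]
 [  115   116   116    85    96    98   100   100   100     1   176    18
     33    36    65    36]
 [  164   164    92    91    88     2   100   100   101     2   121    20
     30    34    36    35]
 [  165   162  -779  -774     0     1    99    99    94     0    82    18
      1    -1    31    31]
 [    1     1     2     2    11    22    20   182   181   182     1     0
      5     5     0     0]
 [    1    57    57    32    49  
[... 1163 characters left out ...]
 51    23    19   239   249   248   247 -1000
  -1000 -1000 -1000 -1000]]
0 0 0 -26.1 -7.2 -7 87; 0 0 0 -26 -7.2 -7 87; 0 0 0 -26.1 -7.2 -7.1 87; 0.078 0 0 -1.8 -28.6 -27.8 87; 0.078 0 0 -1.7 -30.6 -25.5 87; 0.078 0 0 -1.8 -32.6 -23.1 87; 0.078 0 0 -1.8 -34.2 -20.4 87; 0.078 -0.001 0 -1.7 -35.8 -17.7 87; 0.078 0 0 -1.8 -37 -14.9 87; 0.078 0 0.001 -1.8 -38 -11.9 87; 0.078 0 0 -1.8 -38.9 -9 87; 0.078 0 0 -1.9 -39.4 -5.8 87; 0.078 0 0 -1.8 -39.8 -2.8 87; 0.078 0 0 -1.8 -39.9 0.3 87; 0.042 0 0 0 -35.8 -11.2 60; 0.042 0 0 0 -36.2 -9.7 60; 0.042 0 0 0 -36.7 -8.2 60; 0.042 0 0 0 -36.9 -6.6 60; 0.043 0 0 0 -37.2 -5.1 60; 0.042 0 0 0 -37.3 -3.5 60

0.042 0 0 0 -37.5 -1.9 60; 0.042 0 0 0 -37.5 -0.3 60
```

Request:
move_arm(
  motion="0 0 0 -26.1 -7.2 -7 87; 0 0 0 -26 -7.2 -7 87; 0 0 0 -26.1 -7.2 -7.1 87; 0.078 0 0 -1.8 -28.6 -27.8 87; 0.078 0 0 -1.7 -30.6 -25.5 87; 0.078 0 0 -1.8 -32.6 -23.1 87; 0.078 0 0 -1.8 -34.2 -20.4 87; 0.078 -0.001 0 -1.7 -35.8 -17.7 87; 0.078 0 0 -1.8 -37 -14.9 87; 0.078 0 0.001 -1.8 -38 -11.9 87; 0.078 0 0 -1.8 -38.9 -9 87; 0.078 0 0 -1.8 -39.4 -5.8 87; 0.078 0 0 -1.8 -39.8 -2.8 87; 0.078 0 0 -1.8 -39.9 0.3 87; 0.042 0 0 0 -35.8 -11.2 60; 0.042 0 0 0 -36.2 -9.7 60; 0.042 0 0 0 -36.7 -8.2 60; 0.042 0 0 0 -36.9 -6.6 60; 0.043 0 0 0 -37.2 -5.1 60; 0.042 0 0 0 -37.3 -3.5 60",
)

```text
time: 2.6
ee_pos: [0.4467, -0.0267, 0.3198]
ee_rot: [[-0.0, -0.082, 0.997], [0.002, 0.997, 0.082], [-1.0, 0.002, 0.0]]
contact_force: [0.2, 0.6, -1.0]
width: 0.686
```

Request:
move_arm(
  motion="0.042 0 0 0 -37.5 -1.9 60; 0.042 0 0 0 -37.5 -0.3 60; 0 0 0 0 0 0 60; 0 0 0 0 0 0 60",
)

```text
time: 3.1
ee_pos: [0.4496, -0.0994, 0.3196]
ee_rot: [[-0.0, -0.0, 1.0], [0.002, 1.0, 0.0], [-1.0, 0.002, -0.0]]
contact_force: [-0.7, -0.3, -0.8]
width: 0.683
```

```bash
python3 - <<'E'
from h import *
s=readout.state(); print(s['time'],s['q'],s['ee_pos'],s['ee_rot'].round(3),s['contact_force'])
p,d=eyes.camera('wrist'); cv2.imwrite('pics/w1.png',p[:,:,::-1]); np.save('pics/w1p.npy',p); np.save('pics/w1.npy',d)
import pickle; pickle.dump(ext('wrist',s),open('pics/w1.pkl','wb'))
E
```

```text
3.1 [-5.84300661e-01 -3.40398056e-03  6.81138365e-01  1.94962114e+00
 -1.55349372e-04  1.19523294e+00  9.71179190e-02] [ 0.44955597 -0.09939575  0.31955373] [[-0.    -0.     1.   ]
 [ 0.002  1.     0.   ]
 [-1.     0.002 -0.   ]] [-0.71858793 -0.32345947 -0.75593697]
```

View pics/w1.png

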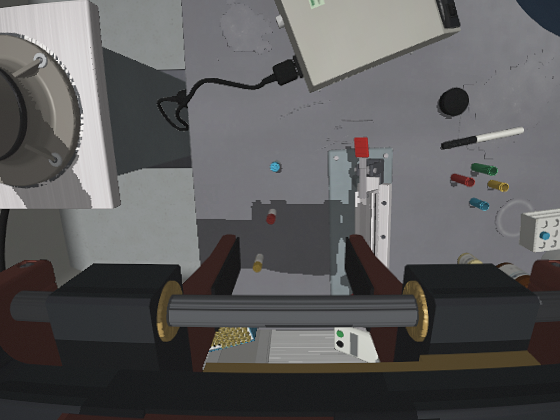

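Request:
move_arm(
  motion="0 0 0 -10 37.5 5 40; 0 0 0 -10 37.5 5 40; 0 0 0 -10 37.5 5 40; 0 0 0 -10 37.5 5 40; 0 0 0 0 0 0 40; 0 0 0 0 0 0 40",
)

```text
time: 3.9
ee_pos: [0.4697, 0.0502, 0.3597]
ee_rot: [[-0.001, -0.001, 1.0], [0.001, 1.0, 0.001], [-1.0, 0.001, -0.001]]
contact_force: [-0.4, 0.4, 0.6]
width: 0.452
```

```bash
python3 - <<'E'
from h import *
s=readout.state(); print(s['time'],s['q'].round(3),s['ee_pos'],s['ee_rot'].round(3))
p,d=eyes.camera('wrist'); cv2.imwrite('pics/w2.png',p[:,:,::-1]); np.save('pics/w2p.npy',p); np.save('pics/w2.npy',d)
import pickle; pickle.dump(ext('wrist',s),open('pics/w2.pkl','wb'))
E
```

```text
3.9 [-7.470e-01  1.000e-03  5.190e-01  1.856e+00 -2.000e-03  1.285e+00
 -2.270e-01] [0.4697257  0.05023469 0.35966538] [[-0.001 -0.001  1.   ]
 [ 0.001  1.     0.001]
 [-1.     0.001 -0.001]]
```

View pics/w2.png

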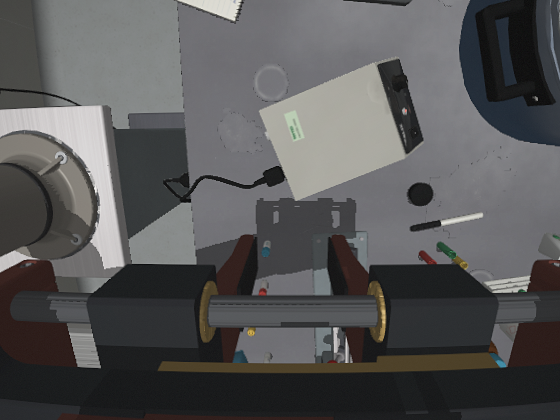

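Request:
move_arm(
  motion="0 0 0 4 -40 0 40; 0 0 0 4 -40 0 40; 0 0 0 4 -40 0 40; 0 0 0 4 -40 0 40; 0 0 0 4 -40 0 40; 0 0 0 4 -40 0 40; 0 0 0 4 -40 0 40; 0 0 0 4 -40 0 40; 0 0 0 0 -20 0 40; 0 0 0 0 0 0 40; 0 0 0 0 0 0 40",
)

```text
time: 5.32
ee_pos: [0.4699, -0.2891, 0.3273]
ee_rot: [[-0.0, 0.0, 1.0], [0.002, 1.0, -0.0], [-1.0, 0.002, -0.0]]
contact_force: [-0.1, 0.6, 0.4]
width: 0.456
```

```bash
python3 - <<'E'
from h import *
s=readout.state(); print(s['time'],s['q'].round(3),s['ee_pos'],s['ee_rot'].round(3))
p,d=eyes.camera('wrist'); cv2.imwrite('pics/w3.png',p[:,:,::-1]); np.save('pics/w3p.npy',p); np.save('pics/w3.npy',d)
import pickle; pickle.dump(ext('wrist',s),open('pics/w3.pkl','wb'))
E
```

```text
5.325 [-0.258  0.235  0.85   1.758 -0.188  1.235  0.641] [ 0.469933   -0.28905788  0.32728566] [[-0.     0.     1.   ]
 [ 0.002  1.    -0.   ]
 [-1.     0.002 -0.   ]]
```

View pics/w3.png

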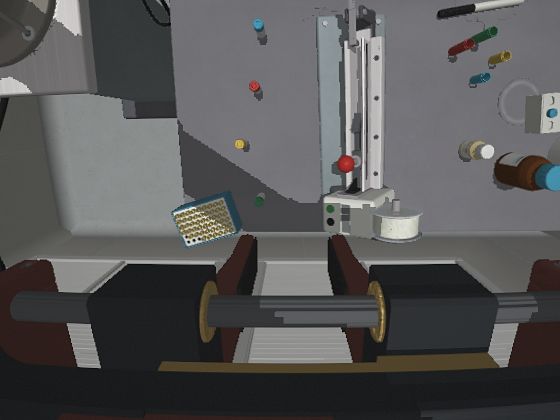

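```bash
cat >> h.py <<'E'
def multi(obs):
    A=np.zeros((3,3));b=np.zeros(3)
    for E,uv in obs:
        o,d=ray(None,uv,E);d=d/np.linalg.norm(d);M=np.eye(3)-np.outer(d,d);A+=M;b+=M@o
    p=np.linalg.solve(A,b); return p,[np.round(proj(None,p,E)[0]-uv,1).tolist() for E,uv in obs]
RNG={'red':((0,130,50),(9,255,255)),'yel':((15,130,60),(32,255,255)),'grn':((55,90,30),(88,255,255)),'blu':((90,120,60),(112,255,255))}
E
python3 - <<'E'
from h import *
import pickle
E1=pickle.load(open('pics/w1.pkl','rb'));E3=pickle.load(open('pics/w3.pkl','rb'))
W1=np.load('pics/w1p.npy');W3=np.load('pics/w3p.npy');S=np.load('pics/scene0p.npy');G=np.load('pics/side0p.npy')
def near(img,c,uv,r=10):
    bs=[b for b in blobs(img,*RNG[c],minA=5) if np.hypot(b[0][0]-uv[0],b[0][1]-uv[1])<r]
    if not bs: return None
    b=max(bs,key=lambda b:b[1][4]); return b
Es=ext('scene');Eg=ext('side')
for nm,c,obs in [('knob','red',[(E3,W3,(346,164)),(Es,S,(345,234)),(Eg,G,(208,250))]),
 ('paddle','red',[(E1,W1,(361,147)),(Es,S,(258,207)),(Eg,G,(299,225))]),
 ('RED','red',[(E3,W3,(255,87)),(E1,W1,(271,216)),(Es,S,(274,276)),(Eg,G,(235,226))]),
 ('BLUE','blu',[(E3,W3,(258,24)),(E1,W1,(275,167)),(Es,S,(244,260)),(Eg,G,(265,218))]),
 ('YEL','yel',[(E3,W3,(240,145)),(E1,W1,(258,262)),(Es,S,(304,299)),(Eg,G,(200,229))]),
 ('GRN','grn',[(E3,W3,(259,200)),(Es,S,(351,307)),(Eg,G,(167,246))])]:
    o=[]
    for E,im,uv in obs:
        b=near(im,c,uv)
        print(nm,b,end=' ')
        if b: o.append((E,b[0]))
    print('\n  ',multi(o)); print('   onz40 each', [onz(None,uv,.040,E).round(4).tolist() for E,uv in o])
E
python3 - <<'E'
import cv2
im=cv2.imread('pics/w3.png'); cv2.imwrite('pics/w3c.png',cv2.resize(im[0:260,230:430],None,fx=2.3,fy=2.3,interpolation=cv2.INTER_CUBIC))
E
```

```text
knob ([345.4, 163.7], [337, 155, 17, 18, 224]) knob ([345.5, 233.7], [342, 230, 9, 9, 54]) knob ([207.9, 249.8], [204, 246, 9, 9, 65]) 
   (array([ 0.53583971, -0.26307762,  0.10763847]), [[-0.4, 0.5], [-0.2, -0.3], [0.1, 0.2]])
   onz40 each [[0.5481, -0.2703, 0.04], [0.6011, -0.2431, 0.04], [0.4671, -0.2473, 0.04]]
paddle ([361.1, 147.0], [354, 137, 15, 20, 255]) paddle ([257.6, 207.1], [252, 203, 12, 9, 64]) paddle ([299.0, 225.1], [295, 223, 9, 6, 21]) 
   (array([ 0.53593092, -0.05293072,  0.09137554]), [[-0.3, 0.2], [-0.4, -0.5], [-0.3, 0.5]])
   onz40 each [[0.5478, -0.0558, 0.04], [0.5835, -0.0217, 0.04], [0.4846, -0.0208, 0.04]]
RED ([253.9, 85.9], [249, 81, 11, 11, 80]) RED ([270.6, 218.8], [267, 214, 8, 10, 63]) RED ([273.7, 275.9], [272, 274, 5, 5, 19]) RED ([233.8, 224.9], [232, 223, 4, 5, 12]) 
   (array([ 0.41708078, -0.16286572,  0.04226235]), [[-0.1, 0.1], [-0.3, 0.6], [-0.1, -0.1], [0.4, 0.2]])
   onz40 each [[0.417, -0.1625, 0.04], [0.4173, -0.1626, 0.04], [0.4186, -0.1623, 0.04], [0.4135, -0.1625, 0.04]]
BLUE ([258.0, 24.7], [253, 19, 11, 13, 104]) BLUE ([274.6, 1
[... 350 characters left out ...]
9.5, 143.7], [235, 140, 10, 9, 71]) YEL ([256.7, 266.3], [253, 262, 9, 10, 65]) YEL ([303.6, 300.0], [301, 297, 6, 8, 32]) YEL ([199.7, 228.8], [198, 227, 4, 5, 18]) 
   (array([ 0.39398219, -0.24167662,  0.04157429]), [[-0.3, 0.1], [-0.1, 1.0], [-0.6, -0.2], [0.3, 0.4]])
   onz40 each [[0.3941, -0.2416, 0.04], [0.3941, -0.2408, 0.04], [0.3952, -0.2423, 0.04], [0.3903, -0.2415, 0.04]]
GRN ([258.4, 201.4], [254, 197, 9, 10, 70]) GRN ([350.3, 309.0], [348, 306, 6, 8, 39]) GRN ([166.9, 246.1], [164, 243, 6, 7, 32]) 
   (array([ 0.41840115, -0.32796552,  0.0424902 ]), [[-0.7, 0.9], [-0.4, -0.5], [0.3, 0.4]])
   onz40 each [[0.4192, -0.3272, 0.04], [0.4195, -0.3286, 0.04], [0.414, -0.3279, 0.04]]
```

View pics/w3c.png

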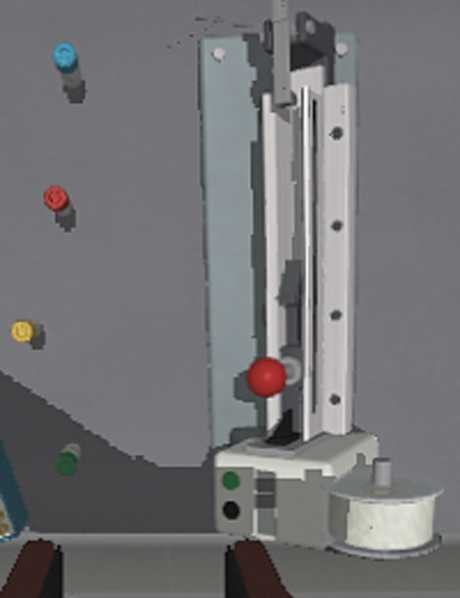

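```bash
python3 - <<'E'
from h import *
import pickle
E3=pickle.load(open('pics/w3.pkl','rb'));D3=np.load('pics/w3.npy')
def c(u,v): return (u/2.3+230-.3, v/2.3-.3)
for nm,a,b in [('plateL',(202,38),(215,440)),('railbright',(307,88),(307,430)),('railR',(354,88),(352,430)),('wallL',(264,95),(276,430))]:
    P=[]
    for t in np.linspace(0,1,2):
        uv=np.array(c(*a))*(1-t)+np.array(c(*b))*t
        u,v=int(round(uv[0])),int(round(uv[1])); dd=D3[v-1:v+2,u-2:u+3]; dd=dd[dd>0]
        P.append(back(None,uv,np.min(dd) if nm!='plateL' else np.max(dd),E3))
    P=np.array(P);d=P[1]-P[0];print(nm,P.round(4).tolist(),'yaw',np.degrees(np.arctan2(d[0],-d[1])).round(2))
# depth line of plate at z ~ const: edges per row
k,Dd,T=E3
vv,uu=np.mgrid[0:230,250:430]
pts=cv2.undistortPoints(np.stack([uu.ravel(),vv.ravel()],1)[:,None].astype(float),k,Dd)[:,0]
z=D3[vv.ravel(),uu.ravel()]
W=(np.c_[pts,np.ones(len(pts))]*z[:,None])@T[:3,:3].T+T[:3,3]
W=W.reshape(230,180,3); zz=z.reshape(230,180)
np.save('pics/W3.npy',W)
for v in range(20,200,30):
    r=W[v]; print(v,[ (uu[0,i],*(r[i]*1000).round().astype(int).tolist()) for i in range(60,150,5)])
# x of max height ridge per row
X=[];Y=[]
for v in range(45,180):
    r=W[v]; m=(r[:,2]>.05)&(r[:,2]<.2)&(zz[v]>0)&(r[:,0]>.52)
    if m.sum()>5:
        i=np.where(m)[0]; j=i[r[i,0].argmax()]; X.append(r[j,0]);Y.append(r[j,1])
from numpy.polynomial import polynomial as Pn
X=np.array(X);Y=np.array(Y)
cft=np.polyfit(Y,X,1);res=X-np.polyval(cft,Y);k_=abs(res)<.003;cft=np.polyfit(Y[k_],X[k_],1);print('ridge',cft,np.degrees(np.arctan(-cft[0])),k_.mean(),len(X))
# right plane fit: plateau
E
```

```text
plateL [[0.5069, -0.0596, -0.0023], [0.5209, -0.3198, -0.0017]] yaw 3.07
railbright [[0.555, -0.1133, 0.091], [0.5639, -0.2944, 0.0922]] yaw 2.82
railR [[0.5861, -0.1067, 0.0679], [0.5976, -0.2991, 0.0672]] yaw 3.42
wallL [[0.5348, -0.1135, 0.077], [0.5452, -0.2937, 0.0964]] yaw 3.3
20 [(np.int64(310), 496, -65, 0), (np.int64(315), 503, -65, -3), (np.int64(320), 509, -69, 12), (np.int64(325), 517, -69, 11), (np.int64(330), 524, -69, 11), (np.int64(335), 531, -69, 12), (np.int64(340), 538, -69, 13), (np.int64(345), 535, -89, 76), (np.int64(350), 539, -92, 86), (np.int64(355), 545, -93, 88), (np.int64(360), 558, -82, 56), (np.int64(365), 559, -89, 79), (np.int64(370), 567, -86, 70), (np.int64(375), 577, -82, 56), (np.int64(380), 594, -69, 15), (np.int64(385), 603, -67, 9), (np.int64(390), 613, -63, -1), (np.int64(395), 621, -63, -1)]
50 [(np.int64(310), 496, -106, -2), (np.int64(315), 504, -106, -2), (np.int64(320), 510, -109, 11), (np.int64(325), 517, -109, 12), (np.int64(330), 525, -109, 11), (np.int64(335), 532, -110, 13), (np.int64(340), 539, -109, 13), (np.int64(345), 536, -124, 7
[... 2002 characters left out ...]
p.int64(390), 625, -237, -1), (np.int64(395), 632, -237, 1)]
170 [(np.int64(310), 499, -285, 0), (np.int64(315), 507, -285, -1), (np.int64(320), 515, -285, -1), (np.int64(325), 521, -283, 12), (np.int64(330), 529, -283, 13), (np.int64(335), 537, -283, 13), (np.int64(340), 529, -270, 110), (np.int64(345), 535, -270, 114), (np.int64(350), 542, -270, 112), (np.int64(355), 555, -274, 78), (np.int64(360), 560, -274, 83), (np.int64(365), 568, -274, 79), (np.int64(370), 579, -276, 63), (np.int64(375), 585, -275, 69), (np.int64(380), 591, -275, 70), (np.int64(385), 620, -285, -1), (np.int64(390), 628, -285, 0), (np.int64(395), 636, -285, 0)]
ridge [-0.05316686  0.58154999] 3.0433711535386996 1.0 135
```

```bash
cat >> h.py <<'E'
O=np.array([.570,-.301,.062]); th=np.radians(3.0)
yt=np.array([-np.sin(th),np.cos(th),0]); zt=np.array([-np.sin(np.radians(35))*np.cos(th),-np.sin(np.radians(35))*np.sin(th),np.cos(np.radians(35))]); xt=np.cross(yt,zt)
RK=Rt(-zt,xt)
def tp(x,y,z): return O+(xt*x+yt*y+zt*z)/1e3
def tf(p): d=(np.array(p)-O)*1e3; return np.array([d@xt,d@yt,d@zt])
E
python3 - <<'E'
from h import *
plan([(tp(0,40,120),RK,44),(tp(0,40,60),RK,44,20)])
print(tp(0,40,120))
E
```

```text
-0.01 -0.122 0.003 33.4 4.7 5.8 44; -0.01 -0.122 0.002 33.9 4.6 1.8 44; -0.01 -0.122 0.003 33.9 4.5 -2.4 44; -0.01 -0.123 0.003 33.3 4.5 -6.4 44; -0.011 -0.122 0.003 32.3 4.4 -10.4 44; 0 0 0 15 0 0 44; 0 0 0 15 0 0 44; 0 0 0 15 0 0 44; 0 0 -0.001 15 0 0 44

[ 0.49917172 -0.26465706  0.16029825]
```

Request:
move_arm(
  motion="-0.01 -0.122 0.003 33.4 4.7 5.8 44; -0.01 -0.122 0.002 33.9 4.6 1.8 44; -0.01 -0.122 0.003 33.9 4.5 -2.4 44; -0.01 -0.123 0.003 33.3 4.5 -6.4 44; -0.011 -0.122 0.003 32.3 4.4 -10.4 44; 0 0 0 0 0 0 44; 0 0 0 0 0 0 44",
)

```text
time: 6.25
ee_pos: [0.5007, -0.2622, 0.1836]
ee_rot: [[0.515, -0.063, 0.855], [0.046, 0.998, 0.046], [-0.856, 0.016, 0.516]]
contact_force: [-0.4, 0.4, -0.7]
width: 0.5
```

```bash
python3 - <<'E'
from h import *
s=readout.state(); print(s['time'],s['q'].round(3),s['ee_pos'],tf(s['ee_pos']),np.degrees(Ro.from_matrix(s['ee_rot'].T@RK).as_rotvec()))
p,d=eyes.camera('wrist'); cv2.imwrite('pics/w4.png',p[:,:,::-1]); p,_=eyes.camera('scene'); cv2.imwrite('pics/s4.png',p[100:400,150:450,::-1])
E
```

```text
6.25 [ 0.062  0.211  0.565  2.23  -1.041  0.521  1.525] [ 0.50065462 -0.26223216  0.18359728] [ 14.68079146  42.34396402 138.16327317] [ 0.00506019 -3.91347824 -1.11327379]
```

View pics/w4.png

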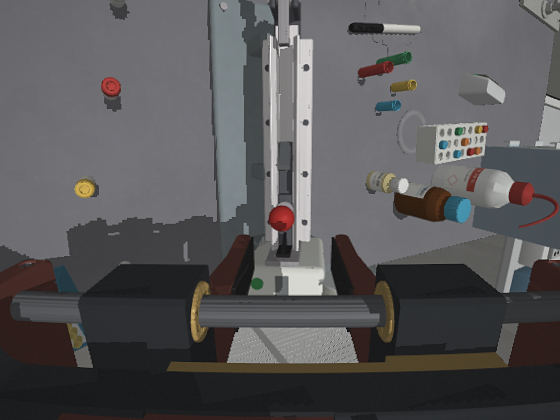

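View pics/s4.png

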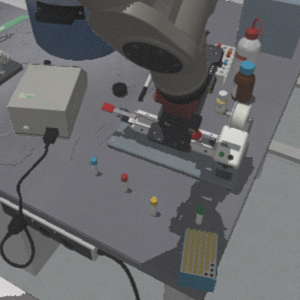

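```bash
python3 - <<'E'
from h import *
plan([(tp(0,40,100),RK,44,12)])
E
```

```text
0 -0.017 -0.005 9.8 -0.7 -3.2 44; 0.001 -0.016 -0.005 9.7 -0.7 -3.4 44; 0 -0.017 -0.004 9.6 -0.7 -3.5 44; 0 -0.017 -0.005 9.6 -0.6 -3.6 44
```

Request:
move_arm(
  motion="0 -0.017 -0.005 9.8 -0.7 -3.2 44; 0.001 -0.016 -0.005 9.7 -0.7 -3.4 44; 0 -0.017 -0.004 9.6 -0.7 -3.5 44; 0 -0.017 -0.005 9.6 -0.6 -3.6 44; 0 0 0 0 0 0 44",
)

```text
time: 6.98
ee_pos: [0.5082, -0.2645, 0.1445]
ee_rot: [[0.565, -0.052, 0.824], [0.033, 0.999, 0.04], [-0.825, 0.005, 0.566]]
contact_force: [-0.6, -0.7, 0.1]
width: 0.506
```

```bash
cat > st.py <<'E'
from h import *
s=readout.state(); print(s['time'],s['q'].round(3),s['ee_pos'].round(4),'track',tf(s['ee_pos']).round(1),'rotto RK',np.degrees(Ro.from_matrix(s['ee_rot'].T@RK).as_rotvec()).round(2),'F',s['contact_force'].round(1),s['width'])
E
python3 st.py
```

```text
6.975 [ 0.392  0.275  0.2    2.269 -1.357  0.403  1.856] [ 0.5082 -0.2645  0.1445] track [ -1.7  39.7 101.9] rotto RK [-0.16 -0.54 -0.22] F [-0.6 -0.7  0.1] 0.5059074002102459
```

```bash
python3 - <<'E'
from h import *
plan([(tp(0,40,70),RK,44,12)])
E
```

```text
-0.001 -0.003 -0.001 10.6 0.1 0.7 44; -0.001 -0.003 -0.002 10.7 0 0.6 44; -0.001 -0.003 -0.001 10.6 0.1 0.6 44
```

Request:
move_arm(
  motion="-0.001 -0.003 -0.001 10.6 0.1 0.7 44; -0.001 -0.003 -0.002 10.7 0 0.6 44; -0.001 -0.003 -0.001 10.6 0.1 0.6 44; 0 0 0 0 0 0 44",
)

```text
time: 7.48
ee_pos: [0.5279, -0.2635, 0.1188]
ee_rot: [[0.571, -0.052, 0.819], [0.029, 0.999, 0.044], [-0.82, -0.001, 0.572]]
contact_force: [-0.9, 0.7, -0.0]
width: 0.504
```

```bash
python3 st.py; python3 -c "
from h import *
p,d=eyes.camera('wrist'); cv2.imwrite('pics/w5.png',p[:,:,::-1])"
```

```text
7.475 [ 0.809  0.36  -0.314  2.231 -1.354  0.222  1.887] [ 0.5279 -0.2635  0.1188] track [-0.3 39.7 69.5] rotto RK [ 0.04 -0.1   0.05] F [-0.9  0.7 -0. ] 0.5035060791691502
```

View pics/w5.png

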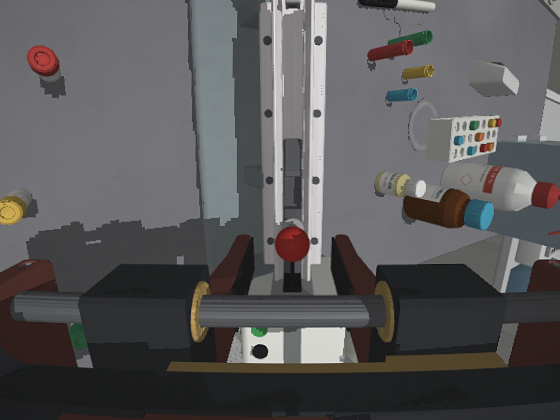

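```bash
cat > kin.py <<'E'
import numpy as np
from scipy.spatial.transform import Rotation as Ro
from scipy.optimize import least_squares
D=[([-1.303,0.477,0.022,1.555,-0.011,1.109,-0.083],[.24751,.62731,.22169],[[-.00055,-.93023,.36697],[-.00177,.36698,.93023],[-1,-.00014,-.00184]]),
([-.5843,-.0034,.68114,1.94962,-.00016,1.19523,.09712],[.44956,-.09940,.31955],[[0,0,1],[.002,1,0],[-1,.002,0]]),
([-.747,.001,.519,1.856,-.002,1.285,-.227],[.46973,.05023,.35967],[[-.001,-.001,1],[.001,1,.001],[-1,.001,-.001]]),
([-.258,.235,.85,1.758,-.188,1.235,.641],[.46993,-.28906,.32729],[[0,0,1],[.002,1,0],[-1,.002,0]]),
([.062,.211,.565,2.23,-1.041,.521,1.525],[.50065,-.26223,.1836],[[.515,-.063,.855],[.046,.998,.046],[-.856,.016,.516]]),
([.392,.275,.2,2.269,-1.357,.403,1.856],[.5082,-.2645,.1445],[[.565,-.052,.824],[.033,.999,.04],[-.825,.005,.566]]),
([.809,.36,-.314,2.231,-1.354,.222,1.887],[.5279,-.2635,.1188],[[.571,-.052,.819],[.029,.999,.044],[-.82,-.001,.572]])]
def rot(ax,a):
    T=np.eye(4);T[:3,:3]=Ro.from_euler(ax,a).as_matrix();return T
def tr(x,y,z):
    T=np.eye(4);T[:3,3]=[x,y,z];return T
def fk(q,p,s):
    c,d1,a1,b1,L1,a2,L2,a3,b3,L3,c7,b2=p
    T=rot('z',c)@tr(0,0,d1)@rot('z',s[0]*q[0])@tr(a1,b1,0)@rot('y',q[1])@tr(0,0,L1)@rot('z',s[1]*q[2])@tr(a2,b2,0)@rot('y',s[2]*q[3])@tr(-a2,0,L2)@rot('z',s[3]*q[4])@tr(0,b3,0)@rot('y',s[4]*q[5])@tr(a3,0,L3)@rot('z',s[5]*q[6]+c7)
    # tool: x along z
    return T
M=np.array([[0,0,-1.],[0,1,0],[1,0,0]]).T  # columns: tool axes in flange frame: x_tool = flange z
M=np.array([[0,0,1.],[0,-1,0],[1,0,0]])
def res(p,s):
    r=[]
    for q,x,R in D:
        T=fk(q,p,s); r+=list((T[:3,3]-x)*10); r+=list(((T[:3,:3]@M)-np.array(R)).ravel())
    return np.array(r)
if __name__=='__main__':
    import itertools
    best=[]
    for s in itertools.product([1,-1],[1,-1],[1],[1,-1],[1],[1,-1]):
        for c in (2.5,-2.5,-.1):
          for c7 in (0,np.pi,1.5,-1.5):
            f=least_squares(res,[c,.35,0,0,.35,0,.3,0,0,.3,c7,0],args=(s,))
            best.append((f.cost,s,f.x))
    best.sort(key=lambda b:b[0])
    for b in best[:3]: print(b[0],b[1],b[2].round(4))
    import pickle; pickle.dump(best[0],open('kin.pkl','wb'))
    r=res(best[0][2],best[0][1]).reshape(-1,12); print((r[:,:3]*100).round(1)); print(abs(r[:,3:]).max(1))
E
python3 kin.py
```

```text
8.114009976292402e-05 (-1, -1, 1, -1, 1, -1) [ 1.3000e-03  2.8460e-01  1.0000e-04 -3.1600e-02  5.4130e-01  4.0000e-04
  4.7320e-01  1.9000e-03  8.0000e-04  3.3290e-01  3.1429e+00 -3.2300e-02]
8.114009976292534e-05 (-1, -1, 1, -1, 1, -1) [ 1.3000e-03  2.8460e-01  1.0000e-04 -3.1600e-02  5.4130e-01  4.0000e-04
  4.7320e-01  1.9000e-03  8.0000e-04  3.3290e-01 -3.1403e+00 -3.2300e-02]
8.114009976292581e-05 (-1, -1, 1, -1, 1, -1) [ 1.3000e-03  2.8460e-01  1.0000e-04 -3.1600e-02  5.4130e-01  4.0000e-04
  4.7320e-01  1.9000e-03  8.0000e-04  3.3290e-01  3.1429e+00 -3.2300e-02]
[[-0.1  0.1  0.8]
 [ 0.1  0.1 -0.2]
 [-0.1 -0.4  0.1]
 [-0.1  0.3 -0.4]
 [ 0.1 -0.  -0.1]
 [-0.  -0.4 -0.1]
 [ 0.   0.2 -0.1]]
[0.00257507 0.00039491 0.00050667 0.00126527 0.00105456 0.00065481
 0.00094937]
```

```bash
cat > ik.py <<'E'
from h import *
from kin import fk,M
import pickle
_,S,P=pickle.load(open('kin.pkl','rb'))
LO=np.array([-2.96,-.34,-1.41,.24,-1.37,.17,-2.96]);HI=np.array([2.96,2.1,1.46,2.44,4.51,1.92,2.96])
from scipy.optimize import least_squares
def ik(p,R,q0,wt=.02,ref=None):
    ref=q0 if ref is None else ref
    f=lambda q:np.r_[(fk(q,P,S)[:3,3]-p)*10,Ro.from_matrix((fk(q,P,S)[:3,:3]@M).T@R).as_rotvec()*2,wt*.05*(q-ref)]
    r=least_squares(f,np.clip(q0,LO+1e-3,HI-1e-3),bounds=(LO,HI))
    e=f(r.x)[:6]; return r.x,np.linalg.norm(e[:3])*100,np.degrees(np.linalg.norm(e[3:])/2)
def tilt(R0,deg): # rotate tool about its y: positive = less forward tilt
    return R0@Ro.from_rotvec([0,np.radians(deg),0]).as_matrix()
if __name__=='__main__':
    rng=np.random.default_rng(0)
    JY=RK@Ro.from_rotvec([np.pi/2,0,0]).as_matrix()
    def test(nm,p,R):
        sols=[]
        for i in range(25):
            q,e,a=ik(p,R,rng.uniform(np.maximum(LO,-1.8),np.minimum(HI,2.4)),wt=0.0)
            if e<.5 and a<.3: sols.append((min((q-LO).min(),(HI-q).min()),q))
        sols.sort(key=lambda t:-t[0]); print(nm,len(sols),[(round(m,2),q.round(2).tolist()) for m,q in sols[:2]])
    def tz(y,z): return tp(0,y,z)
    for dg in (0,10,20,30):
        R=tilt(RK,dg)
        for y in (40,155):
            test(f'knob y{y} less{dg}', tz(y,54)+R[:,0]*.0167, R)
    for y in (30,60,80):
        test(f'place y{y}',tz(y,31),RK)
    test('paddle',tz(249,33),RK); test('paddle less25',tz(249,33),tilt(RK,25))
    test('pick red',np.array([.417,-.163,.03]),DOWN);test('pick blue',np.array([.424,-.084,.03]),DOWN)
E
python3 ik.py
```

```text
knob y40 less0 10 [(np.float64(0.19), [1.46, 0.77, -1.22, 2.17, 1.44, 0.37, -0.7]), (np.float64(0.18), [1.46, 0.78, -1.23, 2.17, 1.45, 0.38, -0.7])]
knob y155 less0 13 [(np.float64(0.13), [1.28, 0.69, -1.25, 2.31, 1.78, 0.45, -1.27]), (np.float64(0.13), [1.18, 0.59, -1.11, 2.31, 1.86, 0.32, -1.4])]
knob y40 less10 20 [(np.float64(0.29), [1.31, 0.67, -1.09, 2.08, 0.96, 0.46, -0.33]), (np.float64(0.26), [1.28, 0.64, -1.04, 2.08, 0.91, 0.43, -0.29])]
knob y155 less10 23 [(np.float64(0.24), [1.17, 0.62, -1.17, 2.2, 1.22, 0.48, -0.8]), (np.float64(0.24), [1.16, 0.6, -1.15, 2.2, 1.2, 0.47, -0.79])]
knob y40 less20 22 [(np.float64(0.4), [1.04, 0.56, -0.8, 1.98, 0.55, 0.57, -0.02]), (np.float64(0.39), [1.03, 0.55, -0.79, 1.98, 0.54, 0.56, -0.01])]
knob y155 less20 22 [(np.float64(0.34), [0.97, 0.54, -0.96, 2.1, 0.76, 0.57, -0.43]), (np.float64(0.33), [1.05, 0.6, -1.08, 2.09, 0.87, 0.64, -0.51])]
knob y40 less30 20 [(np.float64(0.57), [0.98, 0.62, -0.82, 1.87, 0.57, 0.82, -0.06]), (np.float64(0.56), [0.84, 0.55, -0.62, 1.88, 0.41, 0.76, 0.06])]
knob y155 less30 21 [(np.float64(0.46), [0.85, 0
[... 409 characters left out ...]
loat64(0.19), [1.37, 0.73, -1.19, 2.22, 1.61, 0.36, -0.95]), (np.float64(0.11), [0.17, 0.42, 0.31, 2.3, 4.4, 0.41, 2.26])]
paddle 18 [(np.float64(0.07), [1.09, 0.72, -1.33, 2.37, 1.86, 0.64, -1.55]), (np.float64(0.06), [1.06, 0.67, -1.27, 2.38, 1.88, 0.59, -1.6])]
paddle less25 21 [(np.float64(0.36), [0.69, 0.5, -0.86, 2.08, 0.66, 0.64, -0.54]), (np.float64(0.36), [0.6, 0.46, -0.75, 2.08, 0.57, 0.6, -0.47])]
pick red 21 [(np.float64(0.26), [1.07, 0.66, -1.05, 2.18, 0.84, 0.79, -0.53]), (np.float64(0.26), [1.06, 0.65, -1.03, 2.18, 0.83, 0.79, -0.52])]
pick blue 21 [(np.float64(0.23), [0.97, 0.7, -1.15, 2.21, 0.91, 0.84, -0.78]), (np.float64(0.23), [0.96, 0.69, -1.13, 2.21, 0.9, 0.83, -0.77])]
```

```bash
python3 - <<'E'
from ik import *
R=tilt(RK,20); k=tp(0,40,54)
for o in (-.018,.0167): print(tf(k+R[:,0]*o))
p,Rr=plan([(k-R[:,0]*.018,R,40,12),(k+R[:,0]*.0167,R,40,12)],deg=3)
W=np.load('pics/sceneW.npy')
m=(W[:,1]<-.4)&(W[:,0]<.6)&(W[:,2]>.1); print(np.percentile(W[m],[0,1,50,99],axis=0).round(2))
W=np.load('pics/sideW.npy')
m=(W[:,1]<-.4)&(W[:,0]<.6)&(W[:,2]>.1); print(np.percentile(W[m],[0,1,50,99],axis=0).round(2), W[m][:,1].max())
E
```

```text
[ 6.15636258 40.         70.91446717]
[-5.71173639 40.         38.30713323]
0 0.05 0 -0.2 0.1 0.9 40; 0 0.049 0 -0.2 0 1 40; 0 0.05 0.001 -0.2 0.1 0.9 40; 0 0.049 0 -0.3 0 0.9 40; 0 0.05 0 -0.4 0.1 0.8 40; 0.001 0.05 0 -0.4 0.1 0.9 40; 0 0.049 0.001 -0.4 0 0.8 40; 0 0 0 11.6 0 0 40; 0 0 0 11.5 0 0 40; 0 0 0 11.6 0 0 40
Traceback (most recent call last):
IndexError: index -1 is out of bounds for axis 0 with size 0
```

Request:
move_arm(
  motion="0 0.05 0 -0.2 0.1 0.9 40; 0 0.049 0 -0.2 0 1 40; 0 0.05 0.001 -0.2 0.1 0.9 40; 0 0.049 0 -0.3 0 0.9 40; 0 0.05 0 -0.4 0.1 0.8 40; 0.001 0.05 0 -0.4 0.1 0.9 40; 0 0.049 0.001 -0.4 0 0.8 40; 0 0 0 0 0 0 40",
)

```text
time: 8.52
ee_pos: [0.5334, -0.2618, 0.1249]
ee_rot: [[0.26, -0.055, 0.964], [0.013, 0.999, 0.053], [-0.966, -0.002, 0.26]]
contact_force: [0.9, 0.6, 0.4]
width: 0.459
```

```bash
python3 st.py; python3 - <<'E'
from ik import *
R=tilt(RK,20); k=tp(0,40,54)
plan([(k+R[:,0]*.0167,R,40,12)],deg=3)
E
```

```text
8.525 [ 0.122  0.379  0.364  2.044 -0.496  0.561  0.901] [ 0.5334 -0.2618  0.1249] track [ 7.9 41.  71.3] rotto RK [  0.16 -19.92   0.03] F [0.9 0.6 0.4] 0.45928121468927774
0.001 0 0 11.9 -0.3 -0.5 40; 0.001 0.001 0.001 11.8 -0.4 -0.5 40; 0.001 0 0 11.9 -0.3 -0.5 40
```

Request:
move_arm(
  motion="0.001 0 0 11.9 -0.3 -0.5 40; 0.001 0.001 0.001 11.8 -0.4 -0.5 40; 0.001 0 0 11.9 -0.3 -0.5 40; 0 0 0 0 0 0 40",
)

```text
time: 9.02
ee_pos: [0.539, -0.2627, 0.0871]
ee_rot: [[0.256, -0.049, 0.965], [0.016, 0.999, 0.047], [-0.967, 0.004, 0.256]]
contact_force: [-0.2, -0.2, -1.2]
width: 0.455
```

```bash
python3 st.py; python3 -c "
from h import *
p,d=eyes.camera('wrist'); cv2.imwrite('pics/w6.png',p[:,:,::-1])"
```

```text
9.025 [ 0.169  0.446  0.309  2.049 -0.554  0.498  0.951] [ 0.539  -0.2627  0.0871] track [-9.3 39.9 37.2] rotto RK [ -0.25 -20.15  -0.12] F [-0.2 -0.2 -1.2] 0.45472999316948554
```

View pics/w6.png

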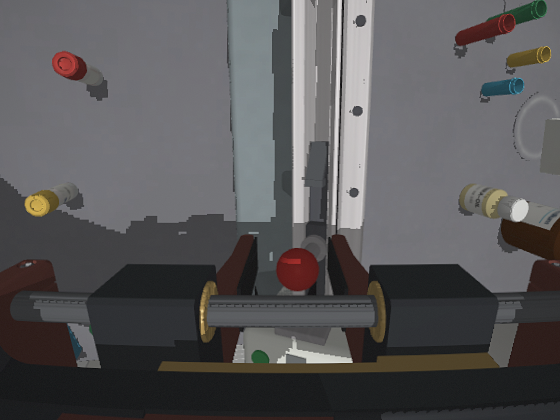

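Request:
move_arm(
  motion="0 0 0 -1 0 3.5 40; 0 0 0 0 0 0 26; 0 0 0 0 0 0 18; 0 0 0 0 0 0 18; 0 0 0 0 0 0 18; 0 0 0 0 0 0 18",
  grip_force=20,
)

```text
time: 9.82
ee_pos: [0.541, -0.2628, 0.0902]
ee_rot: [[0.255, -0.049, 0.966], [0.016, 0.999, 0.047], [-0.967, 0.004, 0.256]]
contact_force: [-6.1, -0.3, 2.8]
width: 0.237
```

```bash
python3 st.py
```

```text
9.825 [ 0.162  0.444  0.315  2.043 -0.549  0.506  0.944] [ 0.541  -0.2628  0.0902] track [-5.9 39.7 38.5] rotto RK [ -0.25 -20.18  -0.12] F [-6.1 -0.3  2.8] 0.23695201651447628
```

Request:
move_arm(
  motion="0 0 0 0 10 0 16; 0 0 0 0 15 0 16; 0 0 0 0.1 17 -0.1 16; 0 0 0 0 17 0 16; 0 0 0 0.1 17 -0.1 16; 0 0 0 0 17 0 16; 0 0 0 0.1 12 -0.2 16; 0 0 0 0 5 0 16; 0 0 0 0 0 0 16; 0 0 0 0 0 0 16",
  grip_force=30,
)

```text
time: 11.08
ee_pos: [0.5355, -0.1545, 0.0902]
ee_rot: [[0.256, -0.048, 0.965], [0.014, 0.999, 0.046], [-0.967, 0.002, 0.257]]
contact_force: [-4.8, -3.6, 2.5]
width: 0.238
```

```bash
python3 st.py
```

```text
11.075 [-0.084  0.377  0.353  2.161 -0.509  0.42   0.724] [ 0.5355 -0.1545  0.0902] track [ -5.8 148.1  38.4] rotto RK [-2.700e-01 -2.013e+01  2.000e-02] F [-4.8 -3.6  2.5] 0.23764488268961254
```

Request:
move_arm(
  motion="0 0 0 0 4 0 16; 0 0 0 0 2.5 0 16; 0 0 0 0 0 0 16; 0 0 0 0 0 0 16",
)

```text
time: 11.58
ee_pos: [0.5352, -0.1484, 0.0902]
ee_rot: [[0.256, -0.047, 0.965], [0.013, 0.999, 0.045], [-0.966, 0.001, 0.257]]
contact_force: [-4.8, -5.5, 0.2]
width: 0.232
```

```bash
python3 st.py
```

```text
11.575 [-0.1    0.374  0.357  2.167 -0.505  0.416  0.709] [ 0.5352 -0.1484  0.0902] track [ -5.8 154.2  38.4] rotto RK [ -0.29 -20.12   0.05] F [-4.8 -5.5  0.2] 0.2322010130741487
```

Request:
move_arm(
  motion="0 0 0 0 1 0 16; 0 0 0 0 0 0 16; 0 0 0 0 -3 0 16; 0 0 0 0 -2 0 16; 0 0 0 0 0 0 16; 0 0 0 0 0 0 16",
)

```text
time: 12.32
ee_pos: [0.5354, -0.1525, 0.0902]
ee_rot: [[0.256, -0.047, 0.965], [0.013, 0.999, 0.045], [-0.966, 0.001, 0.257]]
contact_force: [-3.9, -5.7, 0.9]
width: 0.231
```

```bash
python3 st.py
```

```text
12.325 [-0.09   0.376  0.355  2.163 -0.507  0.418  0.718] [ 0.5354 -0.1525  0.0902] track [ -5.7 150.1  38.4] rotto RK [ -0.3  -20.12   0.07] F [-3.9 -5.7  0.9] 0.23149437533752437
```

Request:
move_arm(
  motion="0 0 0 0 -2 0 16; 0 0 0 0 0 0 16; 0 0 0 0 0 0 16",
)

```text
time: 12.7
ee_pos: [0.5354, -0.1531, 0.0901]
ee_rot: [[0.256, -0.049, 0.966], [0.015, 0.999, 0.046], [-0.967, 0.003, 0.256]]
contact_force: [-4.0, -2.6, 3.6]
width: 0.234
```

```bash
python3 st.py
```

```text
12.7 [-0.085  0.377  0.353  2.162 -0.509  0.421  0.723] [ 0.5354 -0.1531  0.0901] track [ -5.8 149.5  38.4] rotto RK [ -0.26 -20.16  -0.06] F [-4.  -2.6  3.6] 0.23378871260855735
```

Request:
move_arm(
  motion="0 0 0 0 0 0 30; 0 0 0 0 0 0 40; 0 0 0 0 0 0 40; 0 0 0 -20 0 0 40; 0 0 0 -30 0 0 40; 0 0 0 -40 0 0 40; 0 0 0 -20 -5 -5 40; 0 0 0 0 0 0 40",
)

```text
time: 13.7
ee_pos: [0.5049, -0.1595, 0.1968]
ee_rot: [[0.261, -0.05, 0.964], [0.015, 0.999, 0.047], [-0.965, 0.003, 0.262]]
contact_force: [0.2, 0.8, 0.2]
width: 0.455
```

```bash
python3 st.py;  python3 -c "
from h import *
p,d=eyes.camera('wrist'); cv2.imwrite('pics/w7.png',p[:,:,::-1])"
```

```text
13.7 [-0.233  0.151  0.523  2.141 -0.274  0.635  0.527] [ 0.5049 -0.1595  0.1968] track [ 30.1 144.7 143.5] rotto RK [ -0.21 -19.84  -0.07] F [0.2 0.8 0.2] 0.45476183890738286
```

View pics/w7.png

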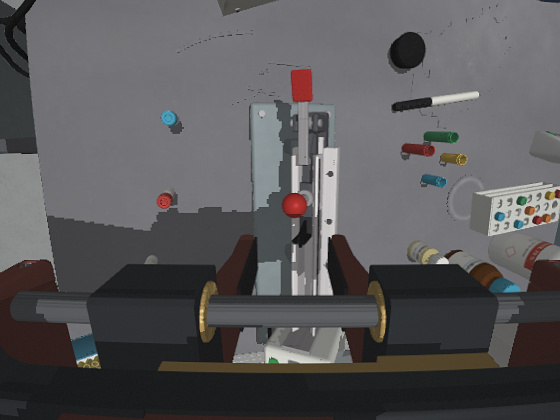

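```bash
cat >> ik.py <<'E'
h=np.array([np.cos(th),np.sin(th),0]); up=np.array([0,0,1.])
def RP(b): b=np.radians(b); return Rt(-up*np.cos(b)-h*np.sin(b),-yt)
def RL(b): b=np.radians(b); return Rt(-zt*np.cos(b)-xt*np.sin(b),-yt)
E
python3 - <<'E'
from ik import *
import pickle
s=readout.state(); E=ext('wrist',s)
p=cv2.imread('pics/w7.png')[:,:,::-1].copy()
for nm,c,uv,z in [('knob','red',(294,205),.106),('RED','red',(164,201),.04),('BLUE','blu',(169,118),.04),('pad','red',(301,85),.093)]:
    for b in blobs(p,*RNG[c],minA=20):
        if np.hypot(b[0][0]-uv[0],b[0][1]-uv[1])<10:
            w=onz(None,b[0],z,E);print(nm,b,w.round(4),tf(w).round(1))
rng=np.random.default_rng(1)
for b in (10,15,20,25):
  for nm,P0,R in [('pickred',[.417,-.163,.034],RP(b)),('pickblue',[.424,-.084,.034],RP(b)),('place40',tp(0,40,35),RL(b)),('place75',tp(0,75,35),RL(b))]:
    q,e,a=ik(np.array(P0),R,s['q']+np.array([0,0,0,0,0,0,-1.57]),wt=.05)
    best=[]
    for i in range(15):
        q2,e2,a2=ik(np.array(P0),R,rng.uniform(np.maximum(LO,-1.8),np.minimum(HI,2.4)),wt=0.0)
        if e2<.5: best.append((min((q2-LO).min(),(HI-q2).min()),q2))
    best.sort(key=lambda t:-t[0])
    print(b,nm,q.round(2),round(e,2),round(a,2),'margin',min((q-LO).min(),(HI-q).min()).round(2),'best',best[0][0].round(2) if best else None)
E
```

```text
knob ([294.0, 204.9], [282, 193, 25, 25, 485]) [ 0.5301 -0.1518  0.106 ] [ -1.  151.   54.4]
RED ([164.2, 200.4], [157, 193, 15, 15, 172]) [ 0.4167 -0.1617  0.04  ] [-132.1  147.2   65.6]
BLUE ([168.5, 117.9], [161, 111, 16, 15, 186]) [ 0.4237 -0.0831  0.04  ] [-123.   225.3   59.2]
pad ([301.3, 85.0], [291, 69, 21, 33, 619]) [ 0.5348 -0.0523  0.093 ] [ -0.3 250.2  38.1]
10 pickred [-0.18  0.53  0.47  2.14 -0.27  0.72 -1.03] 0.0 0.0 margin 0.3 best 0.36
10 pickblue [-0.33  0.51  0.46  2.16 -0.3   0.71 -1.18] 0.0 0.0 margin 0.28 best 0.33
10 place40 [ 0.5   0.41 -0.05  2.12 -0.71  0.29 -0.41] 0.0 0.0 margin 0.12 best 0.29
10 place75 [ 0.46  0.39 -0.08  2.17 -0.67  0.24 -0.5 ] 0.0 0.0 margin 0.07 best 0.2
15 pickred [-0.19  0.58  0.49  2.08 -0.25  0.81 -1.07] 0.0 0.0 margin 0.36 best 0.44
15 pickblue [-0.33  0.56  0.46  2.1  -0.27  0.82 -1.2 ] 0.0 0.0 margin 0.34 best 0.41
15 place40 [ 0.29  0.42  0.17  2.08 -0.63  0.4  -0.53] 0.0 0.0 margin 0.23 best 0.35
15 place75 [ 0.23  0.4   0.17  2.12 -0.61  0.37 -0.6 ] 0.0 0.0 margin 0.2 best 0.32
20 pickred [-0.2   0.62  0.49  2.02 -0.22  0.91 -1.09] 0.0 0.0 margin 0.42 best 0.49
20 pickblue [-0.33  0.61  0.46  2.04 -0.26  0.92 -1.21] 0.0 0.0 margin 0.4 best 0.47
20 place40 [ 0.17  0.45  0.3   2.03 -0.53  0.5  -0.65] 0.0 0.0 margin 0.33 best 0.45
20 place75 [ 0.1   0.42  0.3   2.07 -0.51  0.47 -0.72] 0.0 0.0 margin 0.3 best 0.41
25 pickred [-0.2   0.68  0.49  1.96 -0.2   1.   -1.11] 0.0 0.0 margin 0.48 best 0.54
25 pickblue [-0.32  0.66  0.46  1.98 -0.24  1.01 -1.23] 0.0 0.0 margin 0.46 best 0.52
25 place40 [ 0.09  0.48  0.37  1.97 -0.45  0.6  -0.75] 0.0 0.0 margin 0.43 best 0.53
25 place75 [ 0.02  0.46  0.38  2.02 -0.44  0.58 -0.81] 0.0 0.0 margin 0.41 best 0.49
```

```bash
python3 - <<'E'
from ik import *
R=RP(20); v=np.array([.417,-.162,.035])
plan([(v-R[:,0]*.12+np.array([.02,0,.03]),R,40,40),(v-R[:,0]*.07,R,40,20)],deg=7)
E
```

```text
0.108 0.034 -0.034 0.7 0 -2.2 40; 0.108 0.034 -0.035 0.9 -0.1 -2.1 40; 0.109 0.034 -0.034 0.9 -0.4 -2.1 40; 0.108 0.034 -0.035 1 -0.6 -2 40; 0.108 0.034 -0.034 1 -0.7 -1.9 40; 0.108 0.034 -0.034 1.2 -0.9 -1.7 40; 0.109 0.034 -0.035 1.3 -1.1 -1.6 40; 0.108 0.034 -0.034 1.3 -1.1 -1.5 40; 0.108 0.034 -0.035 1.4 -1.3 -1.3 40; 0.108 0.034 -0.034 1.6 -1.3 -1.1 40; 0.108 0.035 -0.035 1.6 -1.4 -0.8 40; 0.109 0.034 -0.034 1.6 -1.5 -0.7 40; 0.108 0.034 -0.034 1.8 -1.4 -0.5 40; 0.108 0.034 -0.035 1.8 -1.4 -0.2 40; 0 0 0 17 -1.7 -0.2 40; 0 0 0 17 -1.7 -0.2 40; 0 0 0 17 -1.7 -0.2 40; 0 0 0 17 -1.7 -0.2 40; 0 0 0 17 -1.6 -0.2 40
```

Request:
move_arm(
  motion="0.108 0.034 -0.034 0.7 0 -2.2 40; 0.108 0.034 -0.035 0.9 -0.1 -2.1 40; 0.109 0.034 -0.034 0.9 -0.4 -2.1 40; 0.108 0.034 -0.035 1 -0.6 -2 40; 0.108 0.034 -0.034 1 -0.7 -1.9 40; 0.108 0.034 -0.034 1.2 -0.9 -1.7 40; 0.109 0.034 -0.035 1.3 -1.1 -1.6 40; 0.108 0.034 -0.034 1.3 -1.1 -1.5 40; 0.108 0.034 -0.035 1.4 -1.3 -1.3 40; 0.108 0.034 -0.034 1.6 -1.3 -1.1 40; 0.108 0.035 -0.035 1.6 -1.4 -0.8 40; 0.109 0.034 -0.034 1.6 -1.5 -0.7 40; 0.108 0.034 -0.034 1.8 -1.4 -0.5 40; 0.108 0.034 -0.035 1.8 -1.4 -0.2 40; 0 0 0 0 0 0 40",
)

```text
time: 15.62
ee_pos: [0.4775, -0.1602, 0.1757]
ee_rot: [[-0.346, 0.937, 0.053], [-0.019, 0.05, -0.999], [-0.938, -0.346, 0.001]]
contact_force: [0.7, 0.8, -0.2]
width: 0.455
```

```bash
python3 st.py; python3 - <<'E'
from ik import *
R=RP(20); v=np.array([.417,-.162,.035])
plan([(v-R[:,0]*.07,R,40,20)],deg=7)
p,d=eyes.camera('wrist'); cv2.imwrite('pics/w8.png',p[:,:,::-1])
E
```

```text
15.625 [-0.448  0.582  0.849  1.815 -0.291  1.272 -0.999] [ 0.4775 -0.1602  0.1757] track [ -4.4 145.4 141.9] rotto RK [-82.27 -43.06  43.11] F [ 0.7  0.8 -0.2] 0.4547706632974722
0 0 0.001 16.6 -1.7 -0.3 40; 0 0 0.001 16.6 -1.7 -0.3 40; 0 0.001 0.001 16.6 -1.7 -0.3 40; 0 0 0.001 16.5 -1.7 -0.2 40; 0.001 0 0.001 16.6 -1.7 -0.3 40
```

View pics/w8.png

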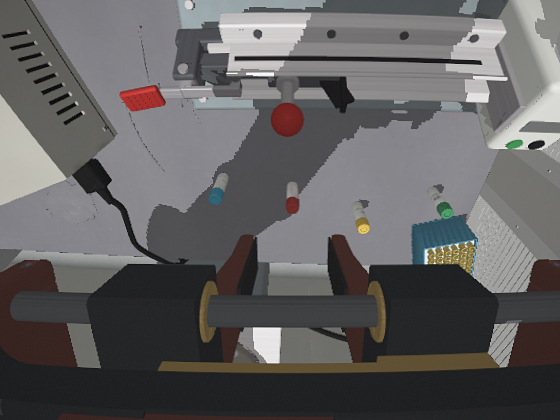

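Request:
move_arm(
  motion="0 0 0.001 16.6 -1.7 -0.3 40; 0 0 0.001 16.6 -1.7 -0.3 40; 0 0.001 0.001 16.6 -1.7 -0.3 40; 0 0 0.001 16.5 -1.7 -0.2 40; 0.001 0 0.001 16.6 -1.7 -0.3 40; 0 0 0 0 0 0 40; 0 0 0 0 0 0 40",
)

```text
time: 16.55
ee_pos: [0.4416, -0.1608, 0.1027]
ee_rot: [[-0.338, 0.94, 0.051], [-0.017, 0.048, -0.999], [-0.941, -0.339, -0.0]]
contact_force: [0.4, -0.1, 0.0]
width: 0.455
```

```bash
python3 st.py; python3 - <<'E'
from ik import *
R=RP(20); v=np.array([.417,-.162,.035])
plan([(v,R,40,12)],deg=7)
s=readout.state(); E=ext('wrist',s)
p,d=eyes.camera('wrist'); cv2.imwrite('pics/w9.png',p[:,:,::-1])
for b in blobs(p,*RNG['red'],minA=30): print(b, onz(None,b[0],.04,E))
E
```

```text
16.55 [-0.421  0.627  0.804  1.951 -0.343  1.093 -0.954] [ 0.4416 -0.1608  0.1027] track [-75.7 146.7 102.7] rotto RK [-82.54 -42.75  42.73] F [ 0.4 -0.1  0. ] 0.4548128921585635
0 0 -0.001 10.3 0 0 40; 0 0 0 10.3 -0.1 0 40; -0.001 0 -0.001 10.3 0 0 40; 0 0 0 10.3 0 0 40; 0 -0.001 -0.001 10.2 0 0 40; 0 0 0 10.3 0 0 40; 0 0 -0.001 10.3 0 0 40

([59.0, 63.1], [20, 41, 78, 45, 2254]) [ 0.52781091 -0.01629888  0.04      ]
([286.3, 91.6], [259, 63, 55, 58, 2456]) [ 0.51533555 -0.1525912   0.04      ]
([293.6, 220.8], [286, 210, 16, 22, 311]) [ 0.41794384 -0.16232165  0.04      ]
```

View pics/w9.png

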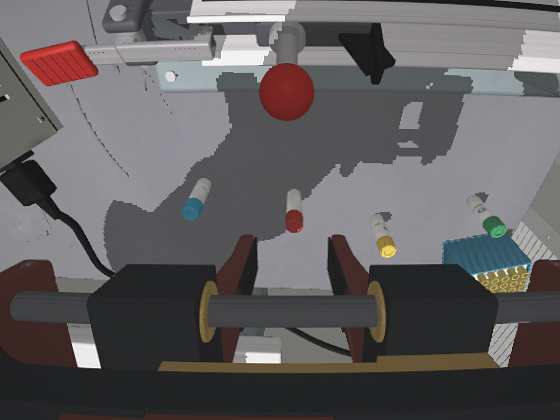

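Request:
move_arm(
  motion="0 0 -0.001 10.3 0 0 40; 0 0 0 10.3 -0.1 0 40; -0.001 0 -0.001 10.3 0 0 40; 0 0 0 10.3 0 0 40; 0 -0.001 -0.001 10.2 0 0 40; 0 0 0 10.3 0 0 40; 0 0 -0.001 10.3 0 0 40; 0 0 0 0 0 0 40",
)

```text
time: 17.6
ee_pos: [0.4158, -0.1617, 0.0342]
ee_rot: [[-0.344, 0.938, 0.052], [-0.018, 0.049, -0.999], [-0.939, -0.344, -0.0]]
contact_force: [-0.7, -0.0, -0.1]
width: 0.453
```

```bash
python3 st.py
```

```text
17.6 [-0.372  0.707  0.735  2.03  -0.41   0.945 -0.902] [ 0.4158 -0.1617  0.0342] track [-136.1  147.1   61.4] rotto RK [-82.38 -43.01  42.99] F [-0.7 -0.  -0.1] 0.45325165209954305
```

Request:
move_arm(
  motion="0 0 0 0 0 0 28; 0 0 0 0 0 0 18; 0 0 0 0 0 0 10; 0 0 0 0 0 0 10; 0 0 0 0 0 0 10",
  grip_force=12,
)

```text
time: 18.23
ee_pos: [0.4167, -0.1618, 0.0349]
ee_rot: [[-0.342, 0.938, 0.052], [-0.018, 0.049, -0.999], [-0.939, -0.343, 0.0]]
contact_force: [0.0, 0.3, 0.7]
width: 0.156
```

```bash
python3 st.py; python3 - <<'E'
from ik import *
s=readout.state()
# lift straight up 60, then go to preplace: 60 above along zt
R=s['ee_rot'].copy(); p=s['ee_pos'].copy()
RLp=RL(20)
plan([(p+[0.0,0,.07],R,10,25),(p+[0.0,0,.13],R,10,30),(tp(0,45,35+70),RLp,10,30)],deg=7)
print(tp(0,45,105))
E
```

```text
18.225 [-0.372  0.706  0.736  2.029 -0.409  0.945 -0.902] [ 0.4167 -0.1618  0.0349] track [-135.   147.    61.5] rotto RK [-82.39 -42.92  42.92] F [0.  0.3 0.7] 0.15630625064262324
0 0 0 -21.9 -8 0 10; 0 0 0 -21.9 -8 0 10; 0 0 0 -22 -8 0 10; 0 0 0 -28.2 -10.3 0 10; 0 0 0 -28.1 -10.2 0 10; 0 0 0.102 -2.2 14.4 17 10; 0 0 0.102 -0.8 14.5 17 10; 0 0 0.102 0.7 14.5 17 10; 0 0 0.102 2.2 14.4 17 10; 0 0 0.102 3.6 14 17 10; 0 0 0.102 5.1 13.7 17 10

[ 0.50750189 -0.25921363  0.14801096]
```

Request:
move_arm(
  motion="0 0 0 -21.9 -8 0 10; 0 0 0 -21.9 -8 0 10; 0 0 0 -22 -8 0 10; 0 0 0 -28.2 -10.3 0 10; 0 0 0 -28.1 -10.2 0 10; 0 0 0.102 -2.2 14.4 17 10; 0 0 0.102 -0.8 14.5 17 10; 0 0 0.102 0.7 14.5 17 10; 0 0 0.102 2.2 14.4 17 10; 0 0 0.102 3.6 14 17 10; 0 0 0.102 5.1 13.7 17 10; 0 0 0 0 0 0 10; 0 0 0 0 0 0 10",
)

```text
time: 19.85
ee_pos: [0.5073, -0.2586, 0.1478]
ee_rot: [[0.257, 0.965, 0.053], [0.014, 0.051, -0.999], [-0.966, 0.257, -0.001]]
contact_force: [0.3, 0.3, -0.3]
width: 0.157
```

```bash
python3 st.py; python3 - <<'E'
from ik import *
s=readout.state()
print(np.degrees(Ro.from_matrix(s['ee_rot'].T@RL(20)).as_rotvec()))
p,d=eyes.camera('wrist'); cv2.imwrite('pics/w10.png',p[:,:,::-1])
p,d=eyes.camera('side'); cv2.imwrite('pics/g10.png',cv2.resize(p[150:350,100:367,::-1],None,fx=2.5,fy=2.5))
E
```

```text
19.85 [-0.14   0.356  0.704  2.093 -0.638  0.642 -0.519] [ 0.5073 -0.2586  0.1478] track [ -0.2  45.7 105. ] rotto RK [-88.99 -15.8   15.73] F [ 0.3  0.3 -0.3] 0.15697018594907683
[ 0.00931598 -0.04502655  0.09429648]
```

View pics/w10.png

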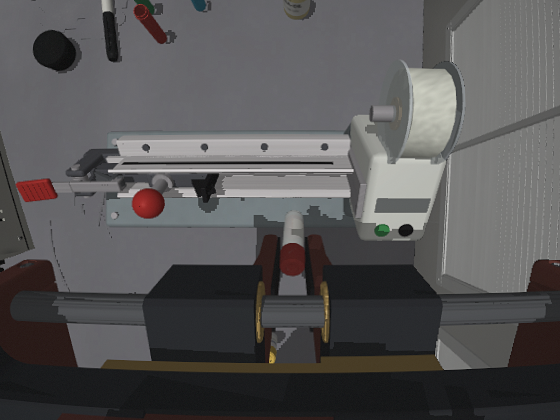

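View pics/g10.png

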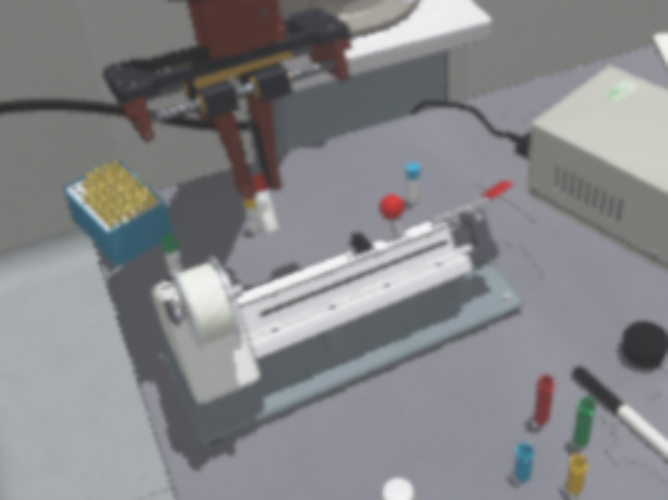

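Request:
move_arm(
  motion="0 0 0 9.4 3.4 0 10; 0 0 0 9.4 3.4 0 10; 0 0 0 9.4 3.4 0 10; 0 0 0 9.4 3.4 0 10; 0 0 0 9.4 3.4 0 10; 0 0 0 7 2.6 0 10; 0 0 0 0 0 0 10",
)

```text
time: 20.82
ee_pos: [0.5403, -0.2574, 0.1002]
ee_rot: [[0.258, 0.965, 0.052], [0.014, 0.05, -0.999], [-0.966, 0.258, -0.0]]
contact_force: [-0.4, -0.4, -0.0]
width: 0.158
```

```bash
python3 st.py; python3 - <<'E'
from ik import *
p,d=eyes.camera('wrist'); cv2.imwrite('pics/w11.png',p[:,:,::-1])
E
```

```text
20.825 [-0.072  0.47   0.607  2.061 -0.76   0.579 -0.443] [ 0.5403 -0.2574  0.1002] track [-0.5 45.1 47. ] rotto RK [-89.01 -15.72  15.71] F [-0.4 -0.4 -0. ] 0.15809971954997415
```

View pics/w11.png

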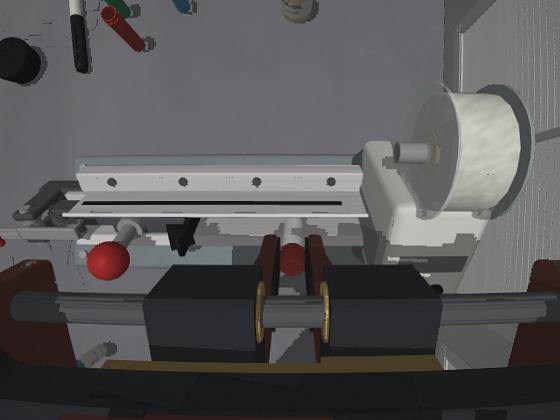

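Request:
move_arm(
  motion="0 0 0 4.7 1.7 0 10; 0 0 0 4.2 1.5 0 10; 0 0 0 1.5 0.5 0 10; 0 0 0 0 0 0 10; 0 0 0 0 0 0 10",
)

```text
time: 21.5
ee_pos: [0.5465, -0.2573, 0.0918]
ee_rot: [[0.259, 0.965, 0.052], [0.013, 0.05, -0.999], [-0.966, 0.259, 0.0]]
contact_force: [0.0, 0.4, -0.9]
width: 0.159
```

```bash
python3 st.py
```

```text
21.5 [-0.061  0.49   0.59   2.054 -0.779  0.568 -0.431] [ 0.5465 -0.2573  0.0918] track [-0.3 44.9 36.5] rotto RK [-89.02 -15.67  15.69] F [ 0.   0.4 -0.9] 0.15888175577747987
```

Request:
move_arm(
  motion="0 0 0 1 0.4 0 10; 0 0 0 0 0 0 10; 0 0 0 0.7 0.2 0 10; 0 0 0 0 0 0 10",
)

```text
time: 22.0
ee_pos: [0.5474, -0.2575, 0.0904]
ee_rot: [[0.259, 0.965, 0.052], [0.013, 0.05, -0.999], [-0.966, 0.259, 0.0]]
contact_force: [-2.8, -0.3, 3.8]
width: 0.162
```

```bash
python3 st.py
```

```text
22.0 [-0.059  0.493  0.587  2.053 -0.782  0.566 -0.429] [ 0.5474 -0.2575  0.0904] track [-0.3 44.6 35. ] rotto RK [-89.04 -15.66  15.7 ] F [-2.8 -0.3  3.8] 0.1615221455051366
```

Request:
move_arm(
  motion="0 0 0 -0.5 -0.2 0 10; 0 0 0 0 0 0 18; 0 0 0 0 0 0 24; 0 0 0 0 0 0 26; 0 0 0 -5 -1.8 0 26; 0 0 0 -14.1 -5.1 0 26; 0 0 0 -23.5 -8.5 0 26; 0 0 0 -28.2 -10.3 0 26; 0 0 0 -9.4 -3.4 0 40; 0 0 0 0 0 0 40",
)

```text
time: 23.25
ee_pos: [0.4987, -0.2597, 0.1613]
ee_rot: [[0.26, 0.964, 0.052], [0.014, 0.05, -0.999], [-0.965, 0.261, 0.0]]
contact_force: [0.0, -0.4, 0.4]
width: 0.446
```

```bash
python3 st.py; python3 - <<'E'
from ik import *
p,d=eyes.camera('wrist'); cv2.imwrite('pics/w12.png',p[:,:,::-1])
R=RP(20); v=np.array([.424,-.0835,.035])
plan([(tp(0,80,120),None,40,30),(v-R[:,0]*.07+[0.01,0,.04],R,40,30),(v-R[:,0]*.04,R,40,20)],deg=7)
E
```

```text
23.25 [-0.162  0.322  0.734  2.1   -0.605  0.658 -0.538] [ 0.4987 -0.2597  0.1613] track [  0.4  45.  121. ] rotto RK [-89.03 -15.6   15.61] F [ 0.  -0.4  0.4] 0.4464605191703955
0 0 0 0.2 0 -17.3 40; 0 0 0 0.2 0 -17.3 40; 0 0 -0.102 1.8 -5.9 -24.1 40; 0 0 -0.102 2.4 -5.8 -24 40; 0 0 -0.102 2.9 -5.4 -24.1 40; 0 0 -0.102 3.5 -5.1 -24 40; 0 0 -0.102 4 -4.8 -24.1 40; 0 0 -0.102 4.4 -4.3 -24.1 40; 0 0 0 17.8 1.1 -0.1 40; 0 0 0 17.7 1.1 -0.1 40; 0 0 0 17.8 1 -0.2 40; 0 0 0 17.7 1.1 -0.1 40
```

View pics/w12.png

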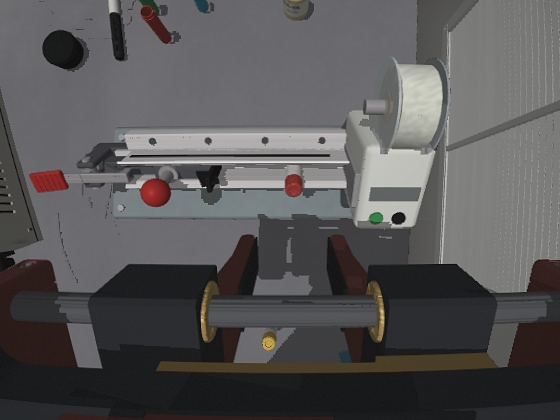

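Request:
move_arm(
  motion="0 0 0 0.2 0 -17.3 40; 0 0 0 0.2 0 -17.3 40; 0 0 -0.102 1.8 -5.9 -24.1 40; 0 0 -0.102 2.4 -5.8 -24 40; 0 0 -0.102 2.9 -5.4 -24.1 40; 0 0 -0.102 3.5 -5.1 -24 40; 0 0 -0.102 4 -4.8 -24.1 40; 0 0 -0.102 4.4 -4.3 -24.1 40; 0 0 0 17.8 1.1 -0.1 40; 0 0 0 17.7 1.1 -0.1 40; 0 0 0 0 0 0 40; 0 0 0 0 0 0 40",
)

```text
time: 24.8
ee_pos: [0.4474, -0.0837, 0.1069]
ee_rot: [[-0.342, 0.938, 0.05], [-0.017, 0.047, -0.999], [-0.94, -0.342, 0.0]]
contact_force: [0.2, -0.9, -0.3]
width: 0.457
```

```bash
python3 st.py; python3 - <<'E'
from ik import *
s=readout.state(); E=ext('wrist',s)
p,d=eyes.camera('wrist'); cv2.imwrite('pics/w13.png',p[:,:,::-1])
for b in blobs(p,*RNG['blu'],minA=30): print(b, onz(None,b[0],.04,E))
R=RP(20); v=np.array([.424,-.0835,.035])
plan([(v-R[:,0]*.04,R,40,15),(v,R,40,12)],deg=7)
E
```

```text
24.8 [-0.549  0.597  0.781  1.969 -0.357  1.111 -1.089] [ 0.4474 -0.0837  0.1069] track [-65.3 223.4 100.5] rotto RK [-82.5  -42.89  42.92] F [ 0.2 -0.9 -0.3] 0.4566484073555306
([291.5, 215.7], [284, 205, 16, 22, 314]) [ 0.42520539 -0.08357049  0.04      ]
([526.4, 261.7], [499, 236, 61, 56, 1726]) [ 0.38293895 -0.30390311  0.04      ]
-0.001 0 0 11.9 0.8 -0.4 40; 0 0 0 12 0.8 -0.5 40; -0.001 -0.001 0 11.9 0.8 -0.4 40; 0 0 0 10 0 0 40; 0 0 0 10 0 0 40; 0 0 0 10 0 0 40; 0 0 0 10 0 0 40
```

View pics/w13.png

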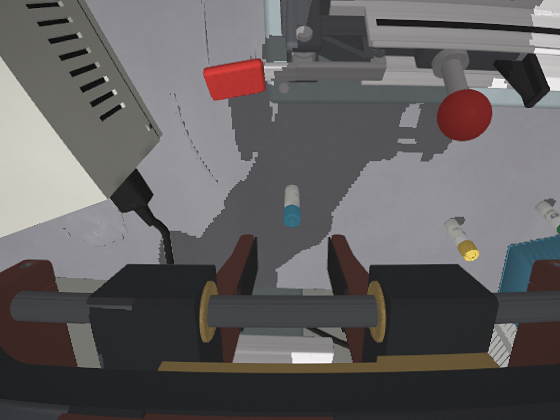

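Request:
move_arm(
  motion="-0.001 0 0 11.9 0.8 -0.4 40; 0 0 0 12 0.8 -0.5 40; -0.001 -0.001 0 11.9 0.8 -0.2 40; 0 0 0 10 0 0 40; 0 0 0 10 0 0 40; 0 0 0 10 0 0 40; 0 0 0 10 0 0 40; 0 0 0 0 0 0 40",
)

```text
time: 25.85
ee_pos: [0.423, -0.0831, 0.034]
ee_rot: [[-0.344, 0.938, 0.054], [-0.019, 0.051, -0.999], [-0.939, -0.344, 0.0]]
contact_force: [-0.3, -0.7, -0.2]
width: 0.455
```

Request:
move_arm(
  motion="0 0 0 0 0 0 28; 0 0 0 0 0 0 18; 0 0 0 0 0 0 10; 0 0 0 0 0 0 10; 0 0 0 0 0 0 10",
  grip_force=12,
)

```text
time: 26.48
ee_pos: [0.4239, -0.0831, 0.0346]
ee_rot: [[-0.342, 0.938, 0.054], [-0.019, 0.051, -0.999], [-0.939, -0.343, 0.0]]
contact_force: [0.3, 0.2, 1.5]
width: 0.155
```

```bash
python3 st.py; python3 - <<'E'
from ik import *
s=readout.state()
R=s['ee_rot'].copy(); p=s['ee_pos'].copy()
plan([(p+[0.0,0,.07],R,10,25),(p+[0.0,0,.15],R,10,35),(tp(0,76,35+90),RL(20),10,30)],deg=7)
print(p+[0,0,.15],tp(0,76,125))
E
```

```text
26.475 [-0.503  0.683  0.708  2.051 -0.433  0.953 -1.031] [ 0.4239 -0.0831  0.0346] track [-125.9  225.3   54.7] rotto RK [-82.26 -42.91  42.91] F [0.3 0.2 1.5] 0.15505266434919177
0 0 0 -21.9 -8 0 10; 0 0 0 -21.9 -8 0 10; 0 0 0 -22 -8 0 10; 0 0 0 -25 -9.1 0 10; 0 0 0 -25.1 -9.2 0 10; 0 0 0 -25 -9.1 0 10; 0 0 0.102 -0.4 10.9 24.9 10; 0.001 0 0.102 0.7 11 24.9 10; 0 0 0.102 1.9 10.8 24.9 10; 0 0 0.102 2.9 10.6 24.9 10; 0.001 0 0.102 4 10.2 24.9 10; 0 0 0.102 5 9.8 24.9 10

[ 0.42389722 -0.08308659  0.18464673] [ 0.49442367 -0.22885649  0.16439401]
```

Request:
move_arm(
  motion="0 0 0 -21.9 -8 0 10; 0 0 0 -21.9 -8 0 10; 0 0 0 -22 -8 0 10; 0 0 0 -25 -9.1 0 10; 0 0 0 -25.1 -9.2 0 10; 0 0 0 -25 -9.1 0 10; 0 0 0.102 -0.4 10.9 24.9 10; 0.001 0 0.102 0.7 11 24.9 10; 0 0 0.102 1.9 10.8 24.9 10; 0 0 0.102 2.9 10.6 24.9 10; 0.001 0 0.102 4 10.2 24.9 10; 0 0 0.102 5 9.8 21.9 10; 0 0 0 0 0 0 10; 0 0 0 0 0 0 10",
)

```text
time: 28.22
ee_pos: [0.4942, -0.2251, 0.1642]
ee_rot: [[0.257, 0.965, 0.053], [0.014, 0.051, -0.999], [-0.966, 0.257, -0.0]]
contact_force: [0.4, 0.4, -0.2]
width: 0.155
```

```bash
python3 st.py; python3 - <<'E'
from ik import *
p,d=eyes.camera('wrist'); cv2.imwrite('pics/w14.png',p[:,:,::-1])
plan([(tp(0,79,75),RL(20),10,20),(tp(0,79,46),RL(20),10,10)],deg=7)
E
```

```text
28.225 [-0.268  0.281  0.768  2.142 -0.56   0.636 -0.63 ] [ 0.4942 -0.2251  0.1642] track [-1.000e-01  7.980e+01  1.249e+02] rotto RK [-88.96 -15.79  15.73] F [ 0.4  0.4 -0.2] 0.155187381541393
0.001 0 0 15.6 5.6 0.4 10; 0 0 0.001 15.6 5.6 0.4 10; 0.001 -0.001 0 15.6 5.6 0.4 10; 0 0 0 9.1 3.3 0 10; 0 0 0 9 3.3 0 10; 0 0 0 9.1 3.3 -0.1 10
```

View pics/w14.png

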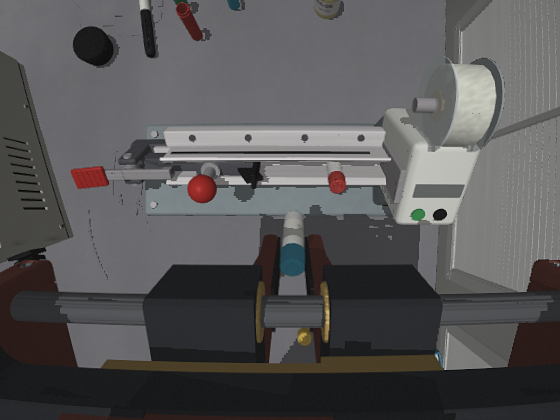

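Request:
move_arm(
  motion="0.001 0 0 15.6 5.6 0.4 10; 0 0 0.001 15.6 5.6 0.4 10; 0.001 -0.001 0 15.6 5.6 0 10; 0 0 0 9.1 3.3 0 10; 0 0 0 9 3.3 0 10; 0 0 0 9.1 3.3 -0.1 10; 0 0 0 0 0 0 10",
)

```text
time: 29.15
ee_pos: [0.5392, -0.2241, 0.0992]
ee_rot: [[0.259, 0.965, 0.051], [0.013, 0.049, -0.999], [-0.966, 0.259, 0.001]]
contact_force: [-1.2, 0.1, -0.4]
width: 0.158
```

```bash
python3 st.py; python3 - <<'E'
from ik import *
p,d=eyes.camera('wrist'); cv2.imwrite('pics/w15.png',p[:,:,::-1])
plan([(tp(0,79,38),RL(20),10,5),(tp(0,79,35.7),RL(20),10,2)],deg=7)
E
```

```text
29.15 [-0.149  0.449  0.62   2.102 -0.758  0.546 -0.495] [ 0.5392 -0.2241  0.0992] track [-0.5 78.4 45.8] rotto RK [-89.08 -15.62  15.73] F [-1.2  0.1 -0.4] 0.15847598068102753
-0.001 0.001 0 3.8 1.6 -0.4 10; -0.001 0 -0.001 3.8 1.6 -0.4 10; 0 0 0 1.1 0.4 0 10; 0 0 0 1 0.4 0 10
```

View pics/w15.png

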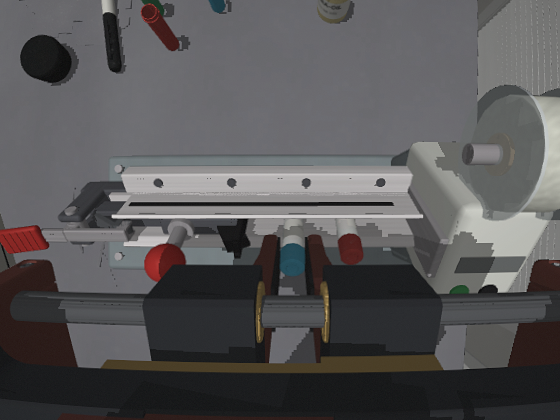

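Request:
move_arm(
  motion="-0.001 0.001 0 3.8 1.6 -0.4 10; -0.001 0 -0.001 3.8 1.6 -0.4 10; 0 0 0 1.1 0.4 0 10; 0 0 0 1 0.4 0 10; 0 0 0 0 0 0 10; 0 0 0 0 0 0 10",
)

```text
time: 29.95
ee_pos: [0.5454, -0.2232, 0.0914]
ee_rot: [[0.259, 0.965, 0.052], [0.013, 0.051, -0.999], [-0.966, 0.259, 0.0]]
contact_force: [-0.3, -0.5, -0.2]
width: 0.154
```

```bash
python3 st.py
```

```text
29.95 [-0.138  0.468  0.602  2.093 -0.777  0.538 -0.483] [ 0.5454 -0.2232  0.0914] track [ 0.1 78.9 35.9] rotto RK [-89.   -15.66  15.7 ] F [-0.3 -0.5 -0.2] 0.1543380904797422
```

Request:
move_arm(
  motion="0 0 0 0.8 0.3 0 10; 0 0 0 0 0 0 10; 0 0 0 0.6 0.2 0 10; 0 0 0 0 0 0 10",
)

```text
time: 30.45
ee_pos: [0.5461, -0.2236, 0.0904]
ee_rot: [[0.259, 0.965, 0.052], [0.013, 0.05, -0.999], [-0.966, 0.259, 0.0]]
contact_force: [-2.6, -0.8, 4.1]
width: 0.158
```

```bash
python3 st.py
```

```text
30.45 [-0.136  0.471  0.6    2.092 -0.779  0.536 -0.481] [ 0.5461 -0.2236  0.0904] track [ 0.1 78.6 34.7] rotto RK [-89.02 -15.65  15.71] F [-2.6 -0.8  4.1] 0.15805477470861323
```

Seated. Release (small opening) and retract.

Request:
move_arm(
  motion="0 0 0 -0.5 -0.2 0 10; 0 0 0 0 0 0 16; 0 0 0 0 0 0 21; 0 0 0 0 0 0 22; 0 0 0 -5 -1.8 0 22; 0 0 0 -14.1 -5.1 0 22; 0 0 0 -23.5 -8.5 0 22; 0 0 0 -28.2 -10.3 0 22; 0 0 0 -18.8 -6.8 0 22; 0 0 0 0 0 0 22",
)

```text
time: 31.7
ee_pos: [0.4913, -0.2265, 0.1703]
ee_rot: [[0.262, 0.964, 0.051], [0.013, 0.05, -0.999], [-0.965, 0.262, 0.0]]
contact_force: [0.4, 0.1, -0.1]
width: 0.253
```

```bash
python3 st.py; python3 - <<'E'
from ik import *
p,d=eyes.camera('wrist'); cv2.imwrite('pics/w16.png',p[:,:,::-1])
q=readout.state()['q']
for R,n in ((RL(20),'RL20'),(RL(10),'RL10'),(RL(30),'RL30')):
    a=ik(tp(0,249,34),R,q,wt=.05); print(n,a[0].round(2),a[1:])
E
```

```text
31.7 [-0.283  0.267  0.789  2.145 -0.55   0.642 -0.635] [ 0.4913 -0.2265  0.1703] track [  1.   78.6 131.6] rotto RK [-89.07 -15.52  15.57] F [ 0.4  0.1 -0.1] 0.2531813300861763
RL20 [-0.56  0.4   0.67  2.22 -0.7   0.42 -0.86] (np.float64(8.147996413066382e-05), np.float64(6.491911588543143e-05))
RL10 [-0.37  0.32  0.43  2.34 -1.19  0.17 -0.36] (np.float64(0.0011547889318126877), np.float64(0.0009067669395875875))
RL30 [-0.6   0.49  0.76  2.1  -0.58  0.66 -0.99] (np.float64(9.619166988144434e-05), np.float64(8.301155953290392e-05))
```

View pics/w16.png

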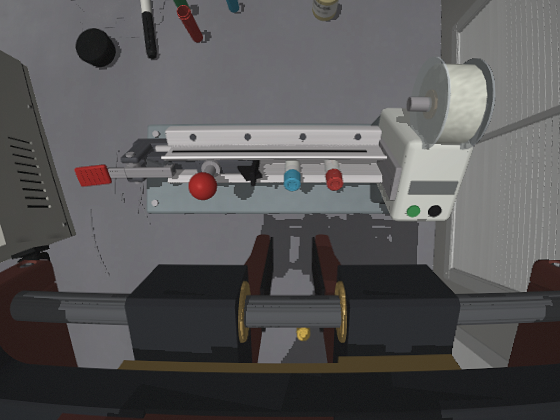

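```bash
python3 - <<'E'
from ik import *
R=RL(20)
plan([(tp(-6,150,125),R,0,30),(tp(-6,250,90),R,0,30),(tp(-6,250,50),R,0,15)],deg=7)
E
```

```text
0 0 -0.001 2.5 -1.5 -23.6 0; 0 0 0 2.6 -1.4 -23.7 0; 0 0 -0.001 2.5 -1.5 -23.6 0; 0 0 0 8.2 3 -25 0; 0 0 0 8.3 3 -25 0; 0 0 0 8.2 3 -25 0; 0 0 0 8.2 3 -25 0; 0 0 0 12.5 4.6 0 0; 0 0 0 12.6 4.5 0 0; 0 0 0 12.5 4.6 0 0
```

Request:
move_arm(
  motion="0 0 -0.001 2.5 -1.5 -23.6 0; 0 0 0 2.6 -1.4 -23.7 0; 0 0 -0.001 2.5 -1.5 -23.6 0; 0 0 0 8.2 3 -25 0; 0 0 0 8.3 3 -25 0; 0 0 0 8.2 3 -25 0; 0 0 0 8.2 3 -25 0; 0 0 0 0 0 0 0; 0 0 0 12.5 4.6 0 0; 0 0 0 12.6 4.5 0 0; 0 0 0 0 0 0 0",
)

```text
time: 33.12
ee_pos: [0.5153, -0.0548, 0.109]
ee_rot: [[0.256, 0.965, 0.051], [0.012, 0.05, -0.999], [-0.967, 0.256, 0.001]]
contact_force: [0.6, 0.5, -0.1]
width: 0.004
```

```bash
python3 st.py; python3 - <<'E'
from ik import *
p,d=eyes.camera('wrist'); cv2.imwrite('pics/w17.png',p[:,:,::-1])
p,d=eyes.camera('side'); cv2.imwrite('pics/g17.png',cv2.resize(p[150:350,100:367,::-1],None,fx=2.5,fy=2.5))
E
```

```text
33.125 [-0.592  0.324  0.694  2.258 -0.577  0.43  -0.966] [ 0.5153 -0.0548  0.109 ] track [ -7.3 248.7  62.4] rotto RK [-89.02 -15.76  15.91] F [ 0.6  0.5 -0.1] 0.003572217745751599
```

View pics/w17.png

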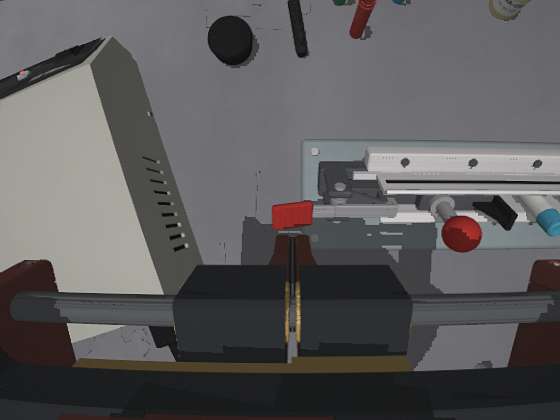

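View pics/g17.png

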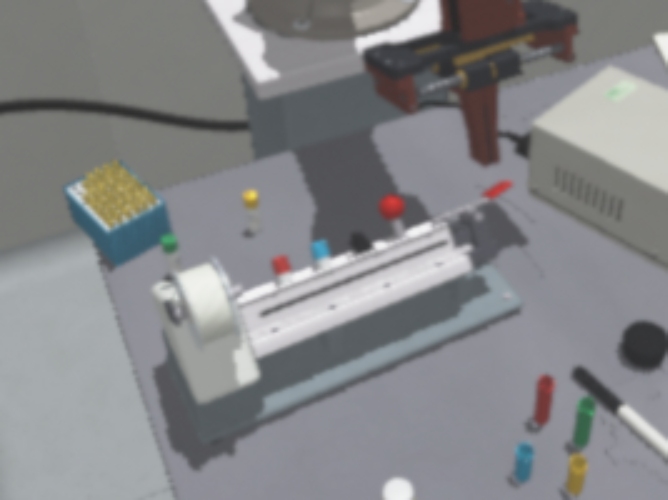

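Request:
move_arm(
  motion="0 0 0 9.4 3.8 0 0; 0 0 0 8 3.2 0 0; 0 0 0 3 1.1 0 0; 0 0 0 0 0 0 0",
)

```text
time: 33.72
ee_pos: [0.5285, -0.053, 0.0917]
ee_rot: [[0.256, 0.965, 0.052], [0.013, 0.051, -0.999], [-0.966, 0.257, 0.0]]
contact_force: [-0.7, 0.3, 0.5]
width: 0.002
```

```bash
python3 st.py
```

```text
33.725 [-0.532  0.373  0.628  2.24  -0.642  0.404 -0.913] [ 0.5285 -0.053   0.0917] track [ -6.3 249.9  40.6] rotto RK [-88.98 -15.78  15.81] F [-0.7  0.3  0.5] 0.0020616342879768838
```

Request:
move_arm(
  motion="0 0 0 2.8 1 0 0; 0 0 0 2.8 1 0 0; 0 0 0 0 0 0 0; 0 0 0 0 0 0 0",
)

```text
time: 34.22
ee_pos: [0.5319, -0.0529, 0.087]
ee_rot: [[0.257, 0.965, 0.052], [0.013, 0.051, -0.999], [-0.966, 0.257, 0.0]]
contact_force: [-0.4, 0.0, 1.1]
width: 0.009
```

```bash
python3 st.py; python3 - <<'E'
from ik import *
p,d=eyes.camera('side'); cv2.imwrite('pics/g18.png',cv2.resize(p[150:350,100:367,::-1],None,fx=2.5,fy=2.5))
E
```

```text
34.225 [-0.516  0.385  0.611  2.235 -0.658  0.396 -0.9  ] [ 0.5319 -0.0529  0.087 ] track [ -6.2 249.8  34.9] rotto RK [-88.99 -15.75  15.79] F [-0.4  0.   1.1] 0.009370090239650101
```

View pics/g18.png

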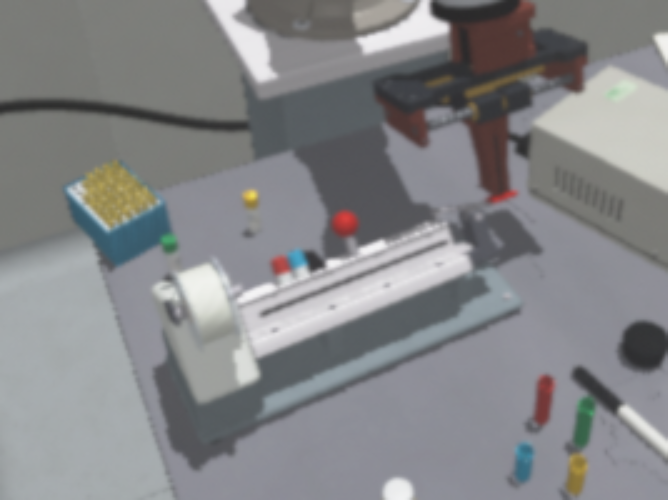

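Request:
move_arm(
  motion="0 0 0 0 0 0 0; 0 0 0 0 0 0 0; 0 0 0 0 0 0 0; 0 0 0 0 0 0 0; 0 0 0 -5 -1.8 0 0; 0 0 0 -14 -5 0 0; 0 0 0 -23.5 -8.5 0 0; 0 0 0 -28 -10 0 0; 0 0 0 -28 -10 0 0; 0 0 0 0 0 0 0; 0 0 0 0 0 0 0",
)

```text
time: 35.65
ee_pos: [0.4729, -0.0552, 0.173]
ee_rot: [[0.257, 0.965, 0.053], [0.014, 0.051, -0.999], [-0.966, 0.258, -0.0]]
contact_force: [-0.1, 0.6, -0.2]
width: 0.006
```

```bash
python3 st.py; python3 - <<'E'
from ik import *
P={}
for n in('side','scene'):
    p,d=eyes.camera(n); P[n]=p; cv2.imwrite(f'pics/{n}19.png',cv2.resize(p[150:350,100:400,::-1],None,fx=2.6,fy=2.6))
bs={n:[b for b in blobs(P[n],*RNG['red'],minA=30)] for n in P}; print(bs)
E
```

```text
35.65 [-0.904  0.095  0.977  2.298 -0.212  0.54  -1.288] [ 0.4729 -0.0552  0.173 ] track [ -5.3 250.5 139.2] rotto RK [-88.95 -15.78  15.72] F [-0.1  0.6 -0.2] 0.005981305064468158
{'side': [([221.1, 244.8], [217, 241, 9, 9, 68]), ([317.4, 308.8], [316, 302, 4, 16, 39]), ([306.8, 410.4], [283, 387, 38, 33, 339])], 'scene': [([401.8, 130.7], [397, 128, 11, 7, 59]), ([257.6, 207.0], [252, 203, 12, 9, 68]), ([332.0, 229.5], [328, 226, 9, 8, 55])]}
```

View pics/side19.png

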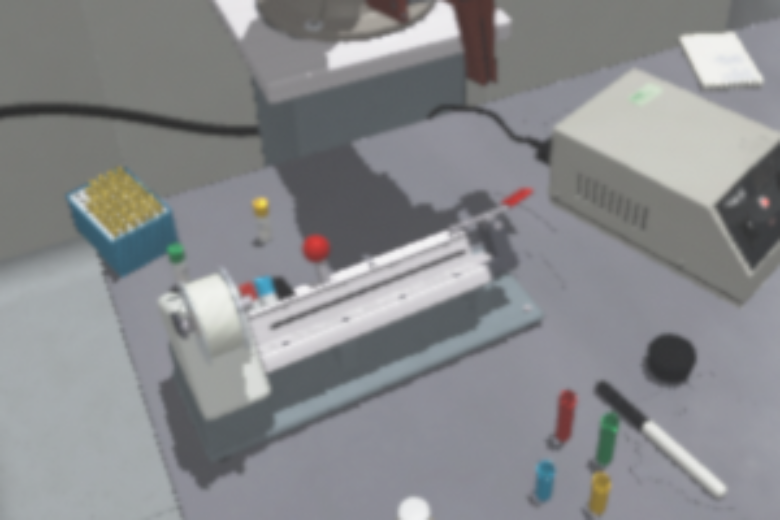

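View pics/scene19.png

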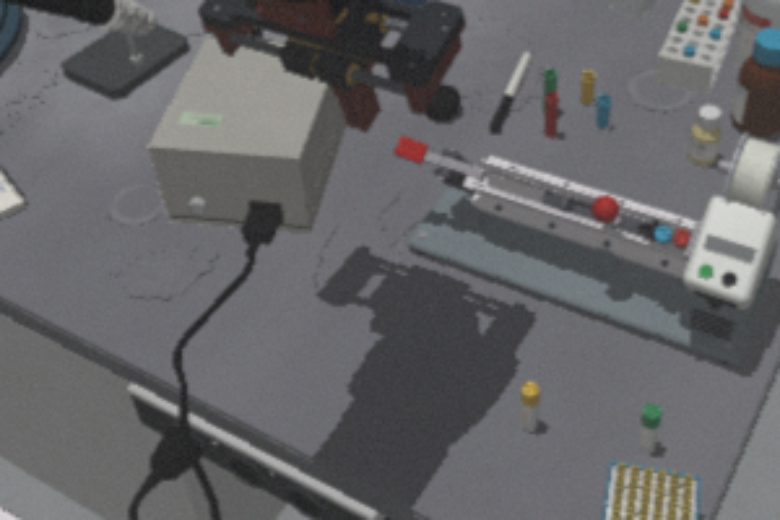

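```bash
python3 - <<'E'
from h import *
Es,Eg=ext('scene'),ext('side')
a,_=multi([(Es,[345.5,233.7]),(Eg,[207.9,249.8])]); b,r=multi([(Es,[332.0,229.5]),(Eg,[221.1,244.8])])
print(tf(a),tf(b),'travel',tf(b)[1]-tf(a)[1],r)
E
```

```text
[-0.53608877 39.36575574 56.15658197] [-0.84493021 68.33906705 56.2626249 ] travel 28.973311310736598 [[-0.2, -0.1], [-0.2, 0.1]]
```

```bash
python3 -c "
from rig import arm,readout
s=readout.state();print(s['time'],s['contact_force']);print(arm.sign_off())"
```

```text
35.75 [-0.38963816 -0.22151572 -0.34455891]
the job is handed in; nothing more can be done
None
```

The job is done and was handed in at 35.75 s of the 72 s allowed. I pulled the follower back until the catch held it, then stood the red vial and, behind it, the blue vial bottom-down in the tilted track. I then pressed the catch paddle, and the follower closed on the two.

**Follower:** triangulated from the two fixed cameras, the knob had moved 29.0 mm from its starting place. The expected reading with two vials is about 29 mm.

**Vials:** in the scene and side pictures red is next to the stop plate with blue behind it, and their caps are level. The yellow and green vials are still standing where they were.

**Arm:** the gripper is clear of everything, about 0.17 m above the table, and the contact force reads near zero.

No final check failed or disagreed. I didn't take a last close-up with the wrist camera; that the vials stand upright against the stop rests on the fixed-camera pictures and the 29 mm reading.

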